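Load the pop-lid battery carousel on the fridge

ROBOT

A 6-joint arm with a two-finger parallel gripper is mounted at the origin on the work surface. World frame = base frame: x ahead of the robot, y to its left, z up, the work surface at z = 0. Lengths are in m, angles in degrees, forces in N, time in s.
With the tool pointing down it reaches from about 0.3 to 0.75 m from the base axis. Payload 8.5 kg.
Tool frame: the origin (TCP) lies on the centre line of the jaws, within the pads' length; the fingertips stand 14 mm ahead of it and the grasp point (between the pads) lies 5 mm behind it; z points along the fingers, x is the direction in which the jaws open and shut, and the axes are right-handed (so a half turn about z gives the same grasp; the last joint's range is limited). The gripper opens to 85 mm and grips with 20 to 120 N. Pads are 22 mm wide; open, the fingers measure 114 mm over their backs; the gripper's body (76 mm by 85 mm) begins 54 mm behind the grasp point. The pads swing forward as they close: fully open they stand 13 mm farther back than shut.
Start: joints at [-84.7, 21.807, 74.336, -0, 83.858, -12.336], TCP at [0.167, -0.524, 0.224] pointing down, gripper open.
Joint ranges: [-178.18, 178.18], [-50.72, 133.34], [12.68, 142.11], [-81.47, 261.47], [9.98, 163.14], [-165.26, 165.26]. Speed limits (degrees/s): [136.94, 136.94, 180, 180, 180, 180].

INTERFACE

Orientations are given as a 3x3 rotation matrix whose columns are the frame's x, y, z axes.
In Python, from rig import * gives the robot as it stands.
- The arm moves only by the shell command python3 -m crank 'ROWS' [FORCE]. ROWS is JSON, one flat list of numbers, 7 for each row, row after row: the turn, a rotation vector about the world's x, y, z in rad, then the shift along the world's x, y, z in m, then the opening in per cent of the stroke, from 0 (shut) to 100 (fully open). A call has 1 to 20 rows; each row shifts and turns the commanded pose from where the row before left it; what a row does not reach is not made up. A row lasts 1/10 s, in which the tool goes at most 50 mm and 8.59 degrees, less where a joint would pass 70% of its speed; a pose out of reach is approached as far as the arm can. A call is refused whole if a number of a shift passes 0.05 or a number of a turn 0.15, either way. A call with a gripper value outside its range is refused whole. The fingers move at their own pace and stop on an object; FORCE is the grip in N (left out, the last holds). Time passes only in rows, so rows that do not move let the fingers close. It gives the time, the measured TCP pose, the force and the opening at its end, in the units of the state.
- observe(): the state, without advancing time (a new reading comes with each control period).
- get_image(name): name is "scene" or "top" or "wrist"; returns a dict with "frame" (420x560x3 uint8, red, green, blue), "fov_y" (degrees; the focal length in pixels is half the picture's height over the tangent of half this angle, whatever the lens; pixels are square), "cx", "cy" (the principal point, pixels), "world_to_cam" (4x4, takes a point from world to camera coordinates). Camera axes: x right, y up, looking along -z (the intrinsics and any distortion apply to the point x, -y, -z); pixel columns grow to the right and rows downward; lengths in m; the calibration is good to about 2 mm. The wrist camera is an equidistant fisheye: a pixel r from the principal point sees the ray r / f radians off the axis. A picture is of the moment at which its call begins. There is no depth.
- close_job(): hands the job in, once; it reports no verdict.
The state is a dict: "time_s": time; "q": joint angles; "qvel": joint speeds; "joint_efforts": joint torques, N m; "position": TCP position; "tool_rot": TCP orientation; "ft_force": force on the tool from outside, world axes, zero at the start; "wrist_torque": the same for the moment, N m; "grip_width": finger opening in m.
Only numpy, scipy, OpenCV 4.12 (cv2) and the standard library are available. Lean on these libraries where they do the work, as an engineer would, in place of code of your own. Each camera call takes 0.05 s, during which the arm holds its last target. There are 200 camera calls.

TASK

Press the red button on the cream battery caddy so its teal lid pops up, and steady the rocking lid with the fingers until it stands still. Then put every nine-volt battery that lies on the mat into the caddy through the lid opening, each lying flat in the pocket of its own colour, turning the knob to click that pocket under the opening first. Finish with the knob resting in a click position and the lid pushed down until it latches, and leave the other things on the mat alone.

Things in the scene. Friction and masses are not known exactly. Their poses are not given: they have to be found in the camera images.
- caddy: Fixed cream square battery caddy, 216 x 216 mm; origin at the centre of its underside, z up, yaw within 0.3 rad. Cover top 46 mm up, clear plastic on the -x side. On the +x side a window in it (x 32 to 100, y -46 to 46 mm) is closed by the teal lid. Inside, a white five-pocket turret turns about the caddy's z axis, floor 18 mm up; one pocket at a time lies under the window.
- release (a joint): Red round push button, 24 mm across, at caddy x 66, y 82 mm on the cream cover beside the lid. Value: how far it is pressed, 0 to 0.006 m; fully down takes about 3 N, and the lid is free from about 0.0035 m. It springs back.
- release_top (a point): Centre of the top face of the red button (when up: 68 mm above the caddy's origin); it is pressed straight down.
- lid (a joint): Teal lid, 98 x 5 mm, 76 from hinge to edge; rad, 0 = latched shut, grows opening. Freed, it springs up and rocks a few seconds about 2.0, leaning away from the window (stop 2.3, 0.1 N m/rad), edge some 120 mm over the mat. Outer face 3 mm above the axis when shut. To shut: push it over from behind, press its free half down with 5 to 10 N to below 0.02: a bolt snaps over it, else it springs open.
- lid_hinge (a point): Middle of the lid's hinge axis, at caddy x 104, y 0, z 49 mm; the axis runs along the caddy's y.
- lid_edge (a point): Middle of the lid's free edge, 76 mm from the hinge; moves with the lid.
- turret (a joint): Angle of the turret and its knob about the upright axis in rad, counter-clockwise from above positive; turns endlessly either way. It clicks into rest at every multiple of 1.2566 rad (72 degrees), give or take 0.04, where a pocket lies squarely under the window; a spring draws it to the nearest such angle (at most about 0.1 N m).
- knob_grip (a point): Orange bar knob that turns the turret, in the middle of the caddy: bar 44 long, 14 wide, its top 91 mm above the caddy's origin, standing 37 mm above a 44 mm black disc, which is 8 mm above the cover. This point is on the axis, 78 mm above the caddy's origin; its x axis runs along the bar (and along pocket 0), so grip across its y. It turns with the turret.
- window (a point): Centre of the place under the window where a pocket waits, at pocket floor height: caddy x 62, y 0, z 18 mm.
- pocket0 (a point): Middle of the floor of turret pocket 0, 62 mm from the axis, floor coloured red (pocket 0 lies along the turret's x, the next counter-clockwise). A pocket is a 72 degree sector from 28 to 94 mm from the axis with 3 mm walls 20 mm high; the cover over it is 24 mm above its floor.
- pocket1 (a point): Middle of the floor of turret pocket 1, 62 mm from the axis, floor coloured yellow (pocket 0 lies along the turret's x, the next counter-clockwise). A pocket is a 72 degree sector from 28 to 94 mm from the axis with 3 mm walls 20 mm high; the cover over it is 24 mm above its floor.
- pocket2 (a point): Middle of the floor of turret pocket 2, 62 mm from the axis, floor coloured green (pocket 0 lies along the turret's x, the next counter-clockwise). A pocket is a 72 degree sector from 28 to 94 mm from the axis with 3 mm walls 20 mm high; the cover over it is 24 mm above its floor.
- pocket3 (a point): Middle of the floor of turret pocket 3, 62 mm from the axis, floor coloured blue (pocket 0 lies along the turret's x, the next counter-clockwise). A pocket is a 72 degree sector from 28 to 94 mm from the axis with 3 mm walls 20 mm high; the cover over it is 24 mm above its floor.
- pocket4 (a point): Middle of the floor of turret pocket 4, 62 mm from the axis, floor coloured plain white (unused) (pocket 0 lies along the turret's x, the next counter-clockwise). A pocket is a 72 degree sector from 28 to 94 mm from the axis with 3 mm walls 20 mm high; the cover over it is 24 mm above its floor.
- battery_red: Nine-volt block battery, pale grey with a red terminal end (its +x), 48.5 x 26.5 x 17.5 mm (x, y, z), 46 g; origin at the centre of its underside; at first it lies flat on the mat. Belongs in the red pocket (pocket0). May be absent.
- battery_yellow: Nine-volt block battery, pale grey with a yellow terminal end (its +x), 48.5 x 26.5 x 17.5 mm (x, y, z), 46 g; origin at the centre of its underside; at first it lies flat on the mat. Belongs in the yellow pocket (pocket1). May be absent.
- battery_green: Nine-volt block battery, pale grey with a green terminal end (its +x), 48.5 x 26.5 x 17.5 mm (x, y, z), 46 g; origin at the centre of its underside; at first it lies flat on the mat. Belongs in the green pocket (pocket2). May be absent.
- battery_blue: Nine-volt block battery, pale grey with a blue terminal end (its +x), 48.5 x 26.5 x 17.5 mm (x, y, z), 46 g; origin at the centre of its underside; at first it lies flat on the mat. Belongs in the blue pocket (pocket3). May be absent.
- salt_shaker: Glass salt shaker with a steel top, 42 mm across, 81 mm tall, loose; origin at the centre of its foot. Leave alone.
- dish: White ceramic dish, 100 mm across, 30 mm high, loose. Leave alone.
- torch: Blue torch lying on its side, 145 mm long, 38 mm across, loose. Leave alone.
- opener: Flat steel bottle opener, 120 mm long, 4 mm thick, loose. Leave alone.
Mind the look-alikes: they are no part of the job. What is shaped like the battery_green but brown is not meant.

How it is judged:
By the outcome, as a careful person would: the job done as asked, in the order asked, and still so for the second after the job is handed in, with the robot touching nothing.
Of battery_red, battery_yellow, battery_green, battery_blue only 3 to 4 are there at a start; the rules pass over those that are not, and their reading is None.
At some moment in a run one of battery_red, battery_yellow, battery_green, battery_blue may be knocked a few centimetres aside while the robot is not near it.
Once in a run the grip may slacken for a moment while it holds something.
It also fails if it takes over 210 s, if anything falls off the work surface, if the arm or the gripper's body presses on something with over 40 N, if the wrist force passes 120 N, or if a joint passes its speed limit or range.

## Working session

There is one attempt and no reset: what is moved stays moved. The work goes in short steps, Python scripts to look and compute and a shell command to move; the robot and the scene stay as the last step left them, time stands still between calls to the robot, and variables do not carry over. Pictures are saved under pics/ and viewed, about 12 in all and at most 16, crops included, and the job is handed in when it is done.

```bash
ls; mkdir -p pics
cat > h.py <<'E'
from rig import *
import numpy as np, cv2
def snap(name,fn,crop=None,scale=1):
    im=get_image(name); f=im["frame"][:,:,::-1].copy()
    if crop: x0,y0,x1,y1=crop; f=f[y0:y1,x0:x1]
    if scale!=1: f=cv2.resize(f,None,fx=scale,fy=scale,interpolation=cv2.INTER_CUBIC)
    cv2.imwrite("pics/"+fn,f); return im
def foc(im): return 210/np.tan(np.radians(im["fov_y"]/2))
def proj(im,p,fish=False):
    p=np.atleast_2d(p); W=np.array(im["world_to_cam"])
    c=p@W[:3,:3].T+W[:3,3]; v=np.c_[c[:,0],-c[:,1],-c[:,2]]; f=foc(im)
    if fish:
        r=np.hypot(v[:,0],v[:,1]); t=np.arctan2(r,v[:,2]); k=f*t/np.maximum(r,1e-9)
        return np.c_[im["cx"]+k*v[:,0],im["cy"]+k*v[:,1]]
    return np.c_[im["cx"]+f*v[:,0]/v[:,2],im["cy"]+f*v[:,1]/v[:,2]]
def unproj(im,uv,z,fish=False):
    uv=np.atleast_2d(uv).astype(float); W=np.array(im["world_to_cam"]); f=foc(im)
    d=(uv-[im["cx"],im["cy"]])/f
    if fish:
        t=np.hypot(d[:,0],d[:,1]); s=np.sinc(t/np.pi); v=np.c_[d*s[:,None],np.cos(t)]
    else: v=np.c_[d,np.ones(len(d))]
    c=np.c_[v[:,0],-v[:,1],-v[:,2]]; R=W[:3,:3]; o=-R.T@W[:3,3]; w=c@R
    k=(z-o[2])/w[:,2]; return o+k[:,None]*w
E
python3 - <<'E'
from h import *
for n in("top","scene"):
    im=snap(n,n+"1.png"); print(n,im["fov_y"],im["cx"],im["cy"]); 
    W=np.array(im["world_to_cam"]); print(-W[:3,:3].T@W[:3,3])
print(observe())
E
```

```text
pics
top 48.02529305531769 277.3902926453041 200.09862802503596
[ 3.34790180e-01 -9.08090557e-04  1.22875052e+00]
scene 44.54897754958743 282.2950106596961 207.13126002487863
[1.24485694 0.05713605 1.04768956]
{'time_s': 0.1, 'q': array([-8.47000312e+01,  2.18363103e+01,  7.43796338e+01,  2.61541836e-04,
        8.38594042e+01, -1.23361132e+01]), 'qvel': array([ 0.07258054, -0.06523236, -0.12061893,  0.09886975,  0.07936531,
        0.09639458]), 'joint_efforts': array([ 5.54219994e-03, -4.49216187e+01, -2.31656778e+01, -5.75630406e-05,
        3.61843420e-03, -3.88308138e-05]), 'position': array([ 0.16660294, -0.5238654 ,  0.22368579]), 'tool_rot': array([[ 3.02969558e-01, -9.53000227e-01, -1.16954517e-04],
       [-9.52999370e-01, -3.02969447e-01,  1.30987359e-03],
       [-1.28374348e-03, -2.85394242e-04, -9.99999135e-01]]), 'ft_force': array([0.13998776, 0.02619663, 0.45900277]), 'wrist_torque': array([-0.00681541, -0.02305296, -0.00039978]), 'grip_width': 0.08511155158790515}
```

View pics/top1.png

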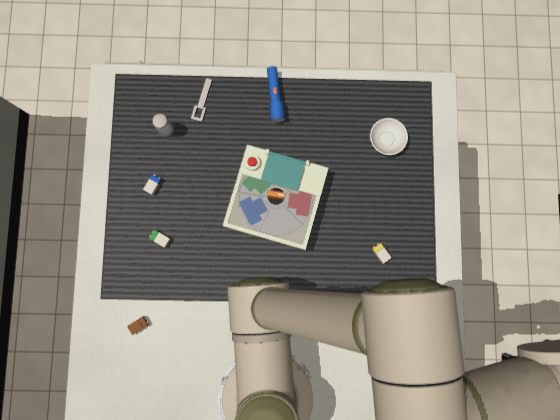

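View pics/scene1.png

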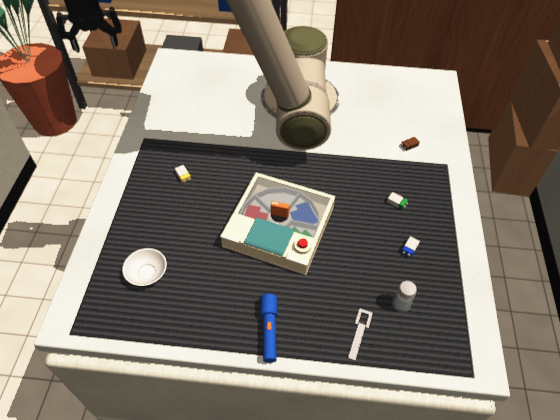

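Top view: the caddy is at about (277,197) with the yellow pocket under the lid. The blue battery is at (152,184), green at (160,239), yellow at (382,253). The brown look-alike is at (138,325), off the mat. The blue torch at (276,95) and the caddy's coloured pocket floors could also be mistaken for batteries. No red battery is seen yet. Next I'll check these in one crop and fit poses.

```bash
cat > fit.py <<'E'
from h import *
from scipy.optimize import least_squares
def caddy_fit(im,pts,uv,fish=False,x0=(0.4,0,0)):
    def f(p):
        c,s=np.cos(p[2]),np.sin(p[2]); P=np.array(pts,float)
        w=np.c_[p[0]+c*P[:,0]-s*P[:,1],p[1]+s*P[:,0]+c*P[:,1],P[:,2]]
        return (proj(im,w,fish)-uv).ravel()
    r=least_squares(f,x0); return r.x,r.fun
E
python3 - <<'E'
from fit import *
im=get_image("top"); f=im["frame"]; hsv=cv2.cvtColor(f,cv2.COLOR_RGB2HSV)
red=((hsv[:,:,0]<6)|(hsv[:,:,0]>174))&(hsv[:,:,1]>180)&(hsv[:,:,2]>120)
sub=red[150:175,240:265]; v,u=np.nonzero(sub); ub=(u.mean()+240,v.mean()+150); print("btn",ub,len(u))
a=.108
pts=[(a,a,.046),(a,-a,.046),(-a,-a,.046),(-a,a,.046),(.066,.082,.068)]
x,r=caddy_fit(im,pts,np.array([(248,146),(328,165),(306,248),(224,226),ub]));print(x,np.degrees(x[2]),r.round(1))
# batteries: bright non-mat blobs
g=f[:,:,:3].max(2)
for n,(u,v) in dict(blue=(152,184),green=(160,239),yellow=(382,253)).items():
    m=np.zeros_like(g); w=g[v-16:v+17,u-16:u+17]>100; m[v-16:v+17,u-16:u+17]=w
    k,l,s,c=cv2.connectedComponentsWithStats(m); i=1+np.argmax(s[1:,4]); 
    p=np.argwhere(l==i)[:,::-1]
    rc=cv2.minAreaRect(p.astype(np.float32)); q=unproj(im,cv2.boxPoints(rc),.0175)
    sat=(hsv[:,:,1]>120)&(l==i); e=np.argwhere(sat)[:,::-1].mean(0)
    C=unproj(im,rc[0],.0175)[0]; E=unproj(im,e,.0175)[0]; 
    print(n,rc,C.round(4),"dir",np.degrees(np.arctan2(*(E-C)[[1,0]])).round(1), "edges",[(np.linalg.norm(q[j]-q[j-1]).round(4),np.degrees(np.arctan2(*(q[j]-q[j-1])[[1,0]])).round(1)) for j in (1,2)])
c=f[50:345,120:420,::-1]; cv2.imwrite("pics/crop1.png",cv2.resize(c,None,fx=2,fy=2,interpolation=cv2.INTER_CUBIC))
for p in [(100,75),(437,75),(437,300),(100,300)]: print(unproj(im,p,0)[0].round(3))
E
```

```text
btn (np.float64(252.27777777777777), np.float64(160.77777777777777)) 36
[ 0.50188667 -0.01285484 -0.24228132] -13.881697112461852 [-1.1 -1.3  0.3  1.3  1.2  0.2 -0.1 -0.2 -0.3  0.1]
blue ((151.27940368652344, 183.36764526367188), (11.147406578063965, 19.893835067749023), 30.963754653930664) [0.5313 0.3126 0.0175] dir -28.7 edges [(np.float64(0.0514), np.float64(-27.8)), (np.float64(0.0294), np.float64(-119.7))]
green ((158.38233947753906, 238.0294189453125), (19.207839965820312, 11.661903381347656), 30.963756561279297) [0.3903 0.2868 0.0175] dir 56.5 edges [(np.float64(0.0294), np.float64(-28.3)), (np.float64(0.0497), np.float64(-119.4))]
yellow ((380.8243103027344, 252.55401611328125), (19.99459457397461, 11.624763488769531), 54.46232223510742) [ 0.3645 -0.283   0.0175] dir 35.6 edges [(np.float64(0.0303), np.float64(-54.0)), (np.float64(0.0505), np.float64(-144.3))]
[0.828 0.472 0.   ]
[ 0.852 -0.446  0.   ]
[ 0.247 -0.431  0.   ]
[0.231 0.431 0.   ]
```

View pics/crop1.png

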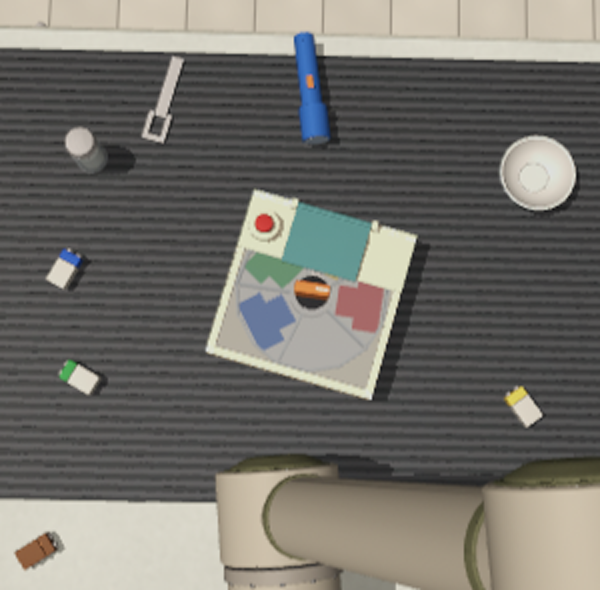

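The crop confirms it: blue, green and yellow batteries are the pale-grey blocks on the mat, and the brown block is off the mat. I'll move to above the button and use the cleared view to check for a red battery.

```bash
python3 -m crank '[0,0,-0.0275,0.021,0.0287,0,0,0,0,-0.0275,0.021,0.0287,0,0,0,0,-0.0275,0.021,0.0287,0,0,0,0,-0.0275,0.021,0.0287,0,0,0,0,-0.0275,0.021,0.0287,0,0,0,0,-0.0275,0.021,0.0287,0,0,0,0,-0.0275,0.021,0.0287,0,0,0,0,-0.0275,0.021,0.0287,0,0,0,0,-0.0275,0.021,0.0287,0,0,0,0,-0.0275,0.021,0.0287,0,0,0,0,-0.0275,0.021,0.0287,0,0,0,0,-0.0275,0.021,0.0287,0,0,0,0,-0.0275,0.021,0.0287,0,0,0,0,-0.0275,0.021,0.0287,0,0,0,0,-0.0275,0.021,0.0287,0,0,0,0,-0.0275,0.021,0.0287,0,0,0,0,-0.0275,0.021,0.0287,0,0,0,0,-0.0275,0.021,0.0287,0,0,0,0,-0.0275,0.021,0.0287,0,0,0,0,-0.0275,0.021,0.0287,0,0]' 30
python3 - <<'E'
from h import *
o=observe(); print(o['position'],o['tool_rot'],o['q'])
a=snap("top","t2.png");b=snap("wrist","w2.png")
print(b["fov_y"],b["cx"],b["cy"])
E
cd pics; python3 -c "
import cv2,numpy as np
a=cv2.imread('t2.png');b=cv2.imread('w2.png');cv2.imwrite('c2.png',cv2.resize(np.vstack([a,b]),None,fx=.714,fy=.714,interpolation=cv2.INTER_AREA))"
```

```text
time_s: 2.15
position: [0.5872, 0.0512, 0.2239]
tool_rot: [[-0.241, -0.971, -0.001], [-0.971, 0.241, 0.0], [0.0, 0.001, -1.0]]
ft_force: [-0.2, -1.0, 0.4]
grip_width: 0.0001
[0.58720255 0.05124317 0.22393837] [[-2.40852408e-01 -9.70561559e-01 -6.15447863e-04]
 [-9.70561745e-01  2.40852444e-01  1.59221518e-05]
 [ 1.32778693e-04  6.01165040e-04 -9.99999810e-01]] [-6.50979377e+00  2.58478739e+01  6.77694232e+01 -3.09748599e-03
  8.64178415e+01  9.74272587e+01]
65.70646984690485 283.4060966819215 204.7974482767271
```

View pics/c2.png

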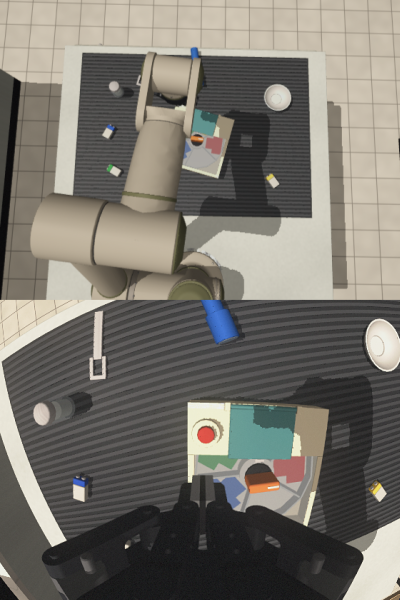

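Top and wrist views: still no red battery. Button is at about (287,189) in the wrist picture and the caddy corners are clear. Refine the caddy from the wrist view and check the remaining hidden mat strip.

Run:
```python
from fit import *
im=get_image("wrist"); f=im["frame"]; hsv=cv2.cvtColor(f,cv2.COLOR_RGB2HSV)
red=((hsv[:,:,0]<6)|(hsv[:,:,0]>174))&(hsv[:,:,1]>180)&(hsv[:,:,2]>100); red[:150]=0; red[230:]=0; red[:,:255]=0; red[:,330:]=0
p=np.argwhere(red)[:,::-1]; print(len(p),p.min(0),p.max(0)); ub=(p.min(0)+p.max(0))/2
print("button wrist",unproj(im,ub,.068,True))
print("caddy est button",proj(im,[[.5857,.0509,.068]],True),ub)
t=get_image("scene"); print("scene px of hidden strip",proj(t,[[.25,.05,0],[.25,.12,0],[.3,.05,0],[.3,.12,0]]).round())
c=f[120:380,230:490,::-1]; cv2.imwrite("pics/w3.png",cv2.resize(c,None,fx=2.3,fy=2.3,interpolation=cv2.INTER_CUBIC))
```

```text
22 [274 183] [295 199]
button wrist [[0.58285139 0.05264846 0.068     ]]
caddy est button [[285.56386104 187.79048219]] [284.5 191. ]
scene px of hidden strip [[310. 156.]
 [335. 159.]
 [309. 170.]
 [335. 172.]]
```

View pics/w3.png

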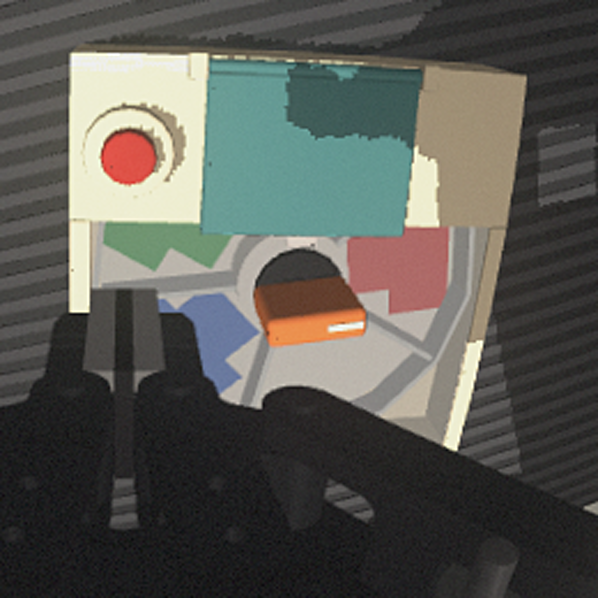

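The crop shows the button at wrist pixel (286,188), matching the estimate. The strip that was hidden is clear mat in the scene view, so red is absent. Quick refit with lid and cover corners.

Run:
```python
from fit import *
im=get_image("wrist")
pts=[(.066,.082,.068),(.108,.108,.046),(.028,.049,.052),(.028,-.049,.052),(.108,-.108,.046)]
uv=np.array([(129,157),(70,52),(202,235),(404,236),(526,75)])/2.3+[230,120]
x,r=caddy_fit(im,pts,uv,True,(.5,0,-.24)); print(x,np.degrees(x[2]),r.round(1))
```

```text
[ 0.49785057 -0.01496676 -0.26075243] -14.940013634447977 [ 0.7  0.7  1.2  0.3 -0.5 -0.9 -0.7 -0.4 -1.2 -0.1]
```

```bash
python3 -m crank '[0,0,0,-0.003,-0.002,-0.03,0,0,0,0,0,0,-0.03,0,0,0,0,0,0,-0.03,0,0,0,0,0,0,-0.03,0,0,0,0,0,0,-0.015,0,0,0,0,0,0,-0.004,0,0,0,0,0,0,0,0,0,0,0,0,0,0,0]'
python3 - <<'E'
from h import *
im=snap("scene","s4.png",(200,150,360,290),4)
E
```

```text
time_s: 3.2
position: [0.5841, 0.0474, 0.0864]
tool_rot: [[-0.24, -0.971, 0.002], [-0.971, 0.24, -0.0], [-0.0, -0.002, -1.0]]
ft_force: [-0.3, 0.5, -0.6]
grip_width: 0.0
```

View pics/s4.png

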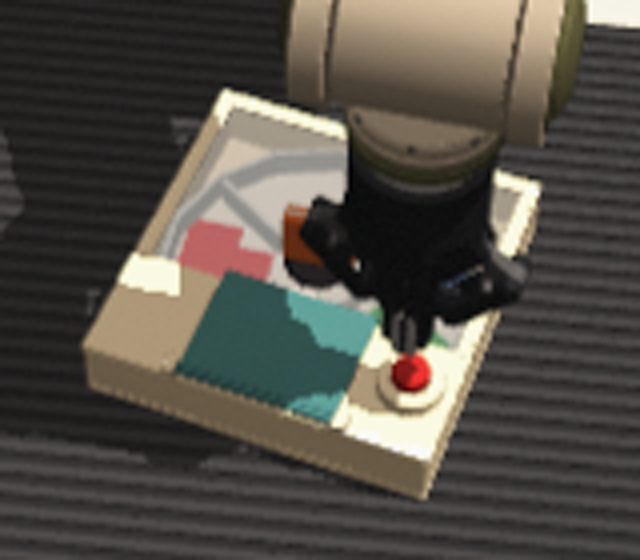

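Run:
```python
from h import *
im=get_image("scene"); q=observe()["position"]
for p in ([q[0],q[1],.0724],[q[0]+.011,q[1]-.003,.0724],[.5845,.0495,.068],[.5857,.0509,.068]): print((proj(im,p)-[200,150])*4)
f=im["frame"]; hsv=cv2.cvtColor(f,cv2.COLOR_RGB2HSV)
red=((hsv[:,:,0]<6)|(hsv[:,:,0]>174))&(hsv[:,:,1]>190)&(hsv[:,:,2]>110); red[:230]=0; red[260:]=0; red[:,:290]=0; red[:,320:]=0
p=np.argwhere(red)[:,::-1]; print((p.mean(0)-[200,150])*4, unproj(im,p.mean(0),.068))
```

```text
[[404.33716914 361.26990197]]
[[397.53527899 376.71241887]]
[[407.14396615 366.47613237]]
[[409.40770787 368.43541539]]
[410.83333333 370.58333333] [[0.58708242 0.05183018 0.068     ]]
```

```bash
python3 -m crank '[0,0,0,0.002,0.003,-0.003,0,0,0,0,0,0,-0.003,0,0,0,0,0,0,-0.003,0,0,0,0,0,0,-0.0025,0,0,0,0,0,0,0,0,0,0,0,0,0,0.045,0,0,0,0,0.001,-0.033,0,0,0,0,0,0.001,-0.033,0,0,0,0,0,0.0097,-0.0024,-0.002,0,0,0,0,0.0097,-0.0024,-0.002,0,0,0,0,0.0097,-0.0024,0,0,0,0,0,0.002,-0.0005,0,0,0,0,0,0.002,-0.0005,0,0,0,0,0,0.002,-0.0005,0,0,0,0,0,0.002,-0.0005,0,0,0,0,0,0.002,-0.0005,0,0,0,0,0,0,0,0,0,0,0,0,0,0,0,0,0,0,0,0,0,0,0,0,0,0,0,0,0,0]'
python3 - <<'E'
from h import *
im=snap("scene","s5.png",(200,150,360,290),4)
E
```

```text
time_s: 5.3
position: [0.6266, -0.0248, 0.1147]
tool_rot: [[-0.24, -0.971, -0.0], [-0.971, 0.24, 0.0], [-0.0, 0.0, -1.0]]
ft_force: [-0.2, 0.2, -0.1]
grip_width: -0.0002
```

View pics/s5.png

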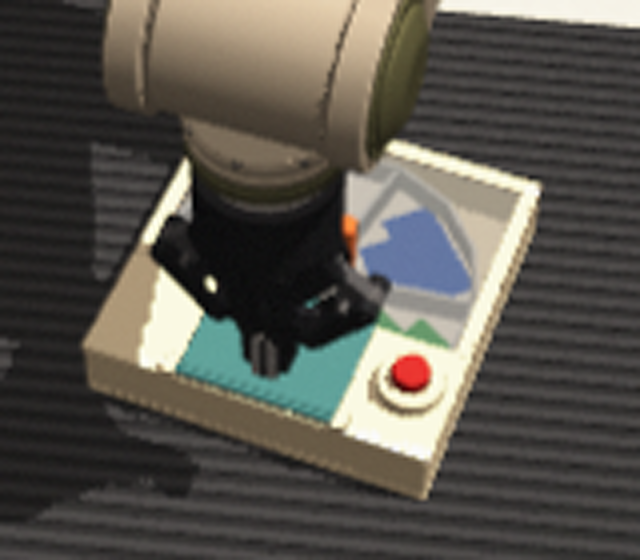

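The lid is still shut: the press was too shallow. I'll return and press deeper, watching the force.

```bash
python3 -m crank '[0,0,0,-0.0203,0.0377,0,0,0,0,0,-0.0203,0.0377,0,0,0,0,0,0,0,-0.02,0,0,0,0,0,0,-0.0195,0,0,0,0,0,0,0,0]' | grep -E "pos|ft"
for i in 1 2; do :; done
python3 -m crank '[0,0,0,0,0,-0.001,0,0,0,0,0,0,0,0]' | grep -E "pos|ft"
python3 -m crank '[0,0,0,0,0,-0.001,0,0,0,0,0,0,0,0]' | grep -E "pos|ft"
```

```text
position: [0.5848, 0.0509, 0.0732]
ft_force: [-1.5, 0.5, 0.6]
position: [0.5867, 0.0503, 0.0751]
ft_force: [-0.4, 0.0, -0.5]
position: [0.5863, 0.0504, 0.0737]
ft_force: [-0.2, 1.0, -0.8]
```

```bash
python3 -m crank '[0,0,0,0,0,-0.002,0,0,0,0,0,0,0,0]' | grep -E "pos|ft"
python3 -m crank '[0,0,0,0,0,-0.002,0,0,0,0,0,0,0,0]' | grep -E "pos|ft"
python3 - <<'E'
from h import *
im=snap("scene","s6.png",(260,190,340,260),6)
E
```

```text
position: [0.586, 0.0505, 0.0711]
ft_force: [-0.1, -0.7, -0.2]
position: [0.586, 0.0506, 0.0689]
ft_force: [-0.4, -0.1, 0.9]
```

View pics/s6.png

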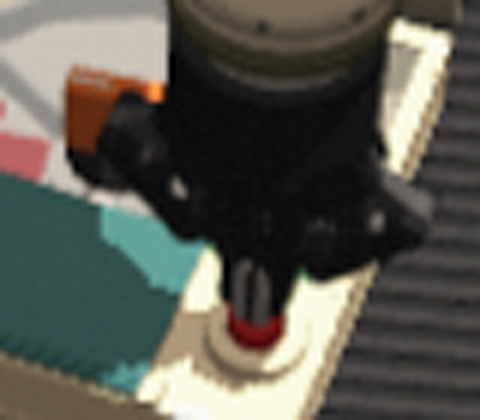

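```bash
python3 -m crank '[0,0,0,0,0,-0.002,0,0,0,0,0,0,0,0]' | grep -E "pos|ft"
python3 -m crank '[0,0,0,0,0,-0.001,0,0,0,0,0,0,0,0]' | grep -E "pos|ft"
python3 -m crank '[0,0,0,0,0,-0.001,0,0,0,0,0,0,0,0]' | grep -E "pos|ft"
python3 - <<'E'
from h import *
im=get_image("scene");f=im["frame"]; hsv=cv2.cvtColor(f,cv2.COLOR_RGB2HSV)
m=(abs(hsv[:,:,0].astype(int)-88)<8)&(hsv[:,:,1]>90); m[:180]=0; m[270:]=0;m[:,:200]=0;m[:,350:]=0
p=np.argwhere(m); print(len(p),p.mean(0),p.min(0),p.max(0))
E
```

```text
position: [0.586, 0.0506, 0.067]
ft_force: [0.5, 0.6, 0.4]
position: [0.5861, 0.0506, 0.0661]
ft_force: [-0.1, -0.1, 1.2]
position: [0.5861, 0.0506, 0.0651]
ft_force: [-0.0, 0.2, -0.4]
1066 [236.15478424 268.75422139] [219 244] [254 293]
```

```bash
cat > lid.py <<'E'
from h import *
f=get_image("scene")["frame"]; hsv=cv2.cvtColor(f,cv2.COLOR_RGB2HSV)
m=(abs(hsv[:,:,0].astype(int)-88)<8)&(hsv[:,:,1]>90); m[:150]=0; m[300:]=0;m[:,:200]=0;m[:,350:]=0
p=np.argwhere(m)[:,::-1]; print("teal",len(p),p.min(0),p.max(0))
r=((hsv[:,:,0]<6)|(hsv[:,:,0]>174))&(hsv[:,:,1]>190)&(hsv[:,:,2]>60); r[:230]=0; r[260:]=0; r[:,:290]=0; r[:,320:]=0
p=np.argwhere(r)[:,::-1]; print("red",len(p),p.min(0),p.max(0))
E
for k in 1; do python3 -m crank '[0,0,0,0,0,-0.001,0,0,0,0,0,0,0,0]' | grep -E "pos|ft"; done; python3 lid.py
python3 -m crank '[0,0,0,0,0,-0.001,0,0,0,0,0,0,0,0]' | grep -E "pos|ft";python3 lid.py
python3 -m crank '[0,0,0,0,0,-0.001,0,0,0,0,0,0,0,0]' | grep -E "pos|ft";python3 lid.py
python3 -m crank '[0,0,0,0,0,-0.001,0,0,0,0,0,0,0,0]' | grep -E "pos|ft";python3 lid.py
```

```text
position: [0.5862, 0.0505, 0.0643]
ft_force: [0.2, -0.4, 1.7]
teal 1065 [244 219] [292 254]
red 17 [299 244] [306 247]
position: [0.5862, 0.0506, 0.0632]
ft_force: [-0.4, 1.4, 2.6]
teal 1154 [244 215] [287 254]
red 16 [299 244] [306 247]
position: [0.5864, 0.0506, 0.0622]
ft_force: [2.4, 0.6, 2.0]
teal 1154 [244 215] [287 254]
red 12 [299 244] [306 247]
position: [0.5864, 0.0505, 0.0612]
ft_force: [1.4, 1.0, 2.4]
teal 1156 [244 215] [287 254]
red 10 [299 245] [306 247]
```

Run:
```python
from h import *
a=snap("scene","s7.png",(200,150,360,290),3);b=snap("wrist","w7.png")
a=cv2.imread("pics/s7.png");b=cv2.imread("pics/w7.png");b=cv2.resize(b,(480,360));cv2.imwrite("pics/c7.png",np.vstack([cv2.resize(a,(274,240)).copy() if 0 else cv2.copyMakeBorder(cv2.resize(a,(274,240)),0,0,0,206,0),b]))
```

```text
(no output)
```

View pics/c7.png

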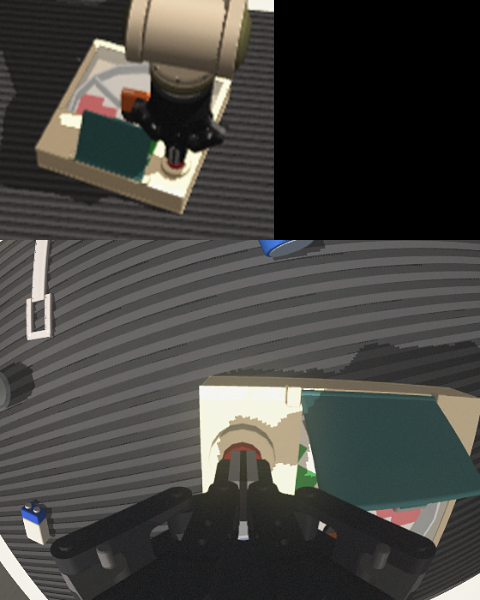

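The lid has popped (scene crop: teal face standing up at (110,140)) but leans on the gripper's knuckle. I'll raise clear, then go straight in front of the lid to steady it.

```bash
python3 -m crank '[0,0,0,0,0,0.05,0,0,0,0,0,0,0.05,0,0,0,0,0.001,-0.033,0,0,0,0,0,0.001,-0.033,0,0,0,0,0,0,0,-0.028,0,0,0,0,0,0,-0.028,0,0,0,0,0.0097,-0.0024,0,0,0,0,0,0.0097,-0.0024,0,0,0,0,0,0.0097,-0.0024,0,0,0,0,0,0.002,-0.0005,0,0,0,0,0,0.002,-0.0005,0,0,0,0,0,0.002,-0.0005,0,0,0,0,0,0.002,-0.0005,0,0,0,0,0,0.002,-0.0005,0,0,0,0,0,0,0,0,0]' | grep -E "pos|ft|time"; python3 lid.py
python3 -m crank '[0,0,0,0,0,0,0,0,0,0,0,0,0,0,0,0,0,0,0,0,0,0,0,0,0,0,0,0,0,0,0,0,0,0,0]' | grep -E "pos|ft"; python3 lid.py
python3 - <<'E'
from h import *
a=snap("scene","s8.png",(200,150,360,290),4)
E
```

```text
time_s: 9.95
position: [0.6274, -0.0251, 0.1052]
ft_force: [0.7, 0.4, -0.0]
teal 67 [238 240] [281 254]
red 63 [298 239] [306 247]
position: [0.6272, -0.0251, 0.1052]
ft_force: [-0.1, 0.3, 0.4]
teal 69 [238 240] [281 254]
red 63 [298 239] [306 247]
```

View pics/s8.png

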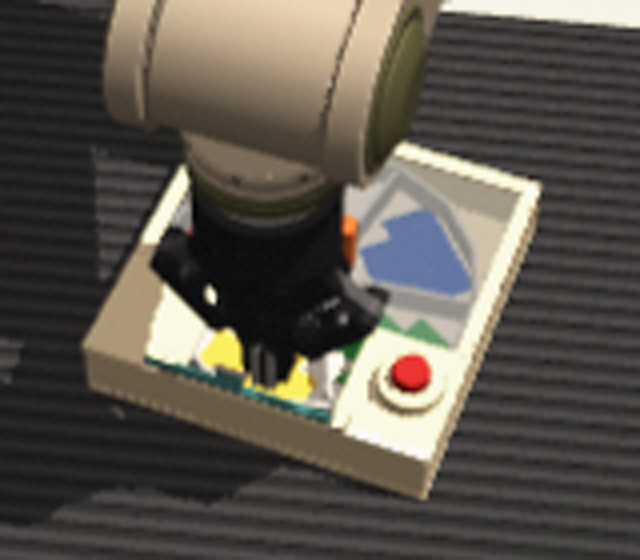

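The lid stands open, seen nearly edge-on from (145,357) to (330,418), with the yellow pocket below and the finger just in front of it. I'll push in slightly to make sure of contact, hold, then withdraw slowly.

```bash
python3 -m crank '[0,0,0,0.002,-0.0005,0,0,0,0,0,0.002,-0.0005,0,0,0,0,0,0.002,-0.0005,0,0,0,0,0,0,0,0,0]' | grep -E "pos|ft"; python3 lid.py
python3 -m crank '[0,0,0,0.002,-0.0005,0,0,0,0,0,0.002,-0.0005,0,0,0,0,0,0.001,-0.0003,0,0,0,0,0,0,0,0,0]' | grep -E "pos|ft"; python3 lid.py
```

```text
position: [0.6335, -0.0267, 0.1052]
ft_force: [0.3, -1.1, 0.8]
teal 141 [236 241] [281 255]
red 63 [298 239] [306 247]
position: [0.6384, -0.028, 0.1052]
ft_force: [-0.4, 1.1, 0.3]
teal 165 [236 241] [281 256]
red 63 [298 239] [306 247]
```

Lid moves with the finger, so contact is real. Hold, then withdraw slowly.

```bash
python3 -m crank '[0,0,0,0,0,0,0,0,0,0,0,0,0,0,0,0,0,0,0,0,0,0,0,0,0,0,0,0,0,0,0,0,0,0,0,0,0,0,-0.001,0.0002,0,0,0,0,0,-0.001,0.0002,0,0,0,0,0,-0.001,0.0002,0,0,0,0,0,-0.001,0.0002,0,0,0,0,0,-0.001,0.0002,0,0,0,0,0,-0.001,0.0002,0,0,0,0,0,-0.001,0.0002,0,0,0,0,0,-0.001,0.0002,0,0,0,0,0,-0.001,0.0003,0,0,0,0,0,-0.001,0.0003,0,0,0,0,0,-0.001,0.0003,0,0,0,0,0,-0.001,0.0003,0,0]'|grep pos; python3 lid.py
python3 -m crank '[0,0,0,-0.001,0.0003,0,0,0,0,0,-0.001,0.0003,0,0,0,0,0,-0.001,0.0003,0,0,0,0,0,-0.001,0.0003,0,0,0,0,0,-0.001,0.0003,0,0,0,0,0,-0.001,0.0003,0,0,0,0,0,-0.001,0.0003,0,0,0,0,0,-0.001,0.0003,0,0,0,0,0,-0.001,0.0003,0,0,0,0,0,-0.001,0.0003,0,0]'|grep pos; python3 lid.py
python3 -m crank '[0,0,0,-0.01,0.003,0,0,0,0,0,-0.02,0.005,0,0,0,0,0,0,0,0.04,0,0,0,0,0,0,0.04,0,0,0,0,0,0,0,0]'|grep pos; python3 lid.py; python3 lid.py;python3 lid.py
```

```text
position: [0.6283, -0.0256, 0.1075]
teal 86 [237 238] [281 254]
red 63 [298 239] [306 247]
position: [0.6199, -0.0232, 0.1096]
teal 257 [239 235] [281 254]
red 63 [298 239] [306 247]
position: [0.5877, -0.0144, 0.1904]
teal 388 [239 232] [281 254]
red 63 [298 239] [306 247]
teal 102 [236 240] [281 254]
red 63 [298 239] [306 247]
teal 239 [235 242] [281 257]
red 63 [298 239] [306 247]
```

```bash
cat > lids.py <<'E'
from h import *
o=[]
for i in range(12):
    f=get_image("scene")["frame"]; hsv=cv2.cvtColor(f,cv2.COLOR_RGB2HSV)
    m=(abs(hsv[:,:,0].astype(int)-88)<8)&(hsv[:,:,1]>90); m[:150]=0; m[300:]=0;m[:,:200]=0;m[:,350:]=0
    p=np.argwhere(m)[:,::-1]; o.append((len(p),int(p[:,1].min()),int(p[:,1].max())))
print(o, observe()["position"].round(4))
E
python3 lids.py
```

```text
[(94, 240, 254), (355, 232, 254), (447, 230, 254), (247, 235, 254), (132, 241, 254), (169, 241, 255), (149, 237, 254), (369, 232, 254), (368, 232, 254), (160, 237, 254), (132, 241, 254), (92, 240, 254)] [ 0.5862 -0.0141  0.1851]
```

```bash
python3 -m crank '[0,0,0,0,0,-0.04,0,0,0,0,0,0,-0.04,0,0,0,0,0.006,-0.0016,0,0,0,0,0,0.006,-0.0016,0,0,0,0,0,0.006,-0.0016,0,0,0,0,0,0.006,-0.0016,0,0,0,0,0,0.006,-0.0016,0,0,0,0,0,0.004,-0.001,0,0,0,0,0,0,0,0,0,0,0,0,0,0,0,0,0,0,0,0,0,0,0]'|grep pos; python3 lids.py
python3 -m crank '[0,0,0,0.002,-0.0005,0,0,0,0,0,0,0,0,0,0,0,0,0,0,0,0,0,0,0,0,0,0,0,0,0,0,0,0,0,0,0,0,0,0,0,0,0]'|grep pos; python3 lids.py
```

```text
position: [0.62, -0.023, 0.1052]
[(164, 237, 254), (155, 237, 254), (156, 237, 254), (163, 237, 254), (175, 237, 254), (177, 236, 254), (166, 237, 254), (154, 237, 254), (156, 237, 254), (167, 237, 254), (177, 237, 254), (169, 237, 254)] [ 0.6202 -0.0231  0.1052]
position: [0.6222, -0.0236, 0.1052]
[(140, 237, 254), (141, 237, 254), (138, 237, 254), (140, 237, 254), (139, 237, 254), (140, 237, 254), (139, 237, 254), (139, 237, 254), (139, 237, 254), (139, 237, 254), (138, 237, 254), (142, 237, 254)] [ 0.6222 -0.0236  0.1052]
```

Still at 139; the free rest is near 165. Now a very slow withdrawal.

```bash
python3 -m crank '[0,0,0,0,0,0,0,0,0,0,0,0,0,0,0,0,0,-0.0004,0.0001,0,0,0,0,0,-0.0004,0.0001,0,0,0,0,0,-0.0004,0.0001,0,0,0,0,0,-0.0004,0.0001,0,0,0,0,0,-0.0004,0.0001,0,0,0,0,0,-0.0004,0.0001,0,0,0,0,0,-0.0004,0.0001,0,0,0,0,0,-0.0004,0.0001,0,0,0,0,0,-0.0004,0.0001,0,0,0,0,0,-0.0004,0.0001,0,0,0,0,0,-0.0004,0.0001,0,0,0,0,0,-0.0004,0.0001,0,0,0,0,0,-0.0004,0.0001,0,0,0,0,0,-0.0004,0.0001,0,0,0,0,0,-0.001,0.0003,0,0,0,0,0,-0.002,0.0005,0,0,0,0,0,-0.003,0.0008,0,0]'|grep pos; python3 lids.py
python3 -m crank '[0,0,0,-0.005,0.001,0,0,0,0,0,-0.01,0.0025,0,0,0,0,0,-0.02,0.005,0,0,0,0,0,0,0,0,0]'|grep pos; python3 lids.py
```

```text
position: [0.6105, -0.0206, 0.1052]
[(167, 237, 254), (169, 237, 254), (168, 237, 254), (170, 237, 254), (168, 237, 254), (168, 237, 254), (170, 237, 254), (169, 237, 254), (168, 237, 254), (168, 237, 254), (170, 237, 254), (168, 237, 254)] [ 0.6106 -0.0207  0.1052]
position: [0.5736, -0.0114, 0.1053]
[(172, 237, 254), (172, 237, 254), (172, 237, 254), (172, 237, 254), (171, 237, 254), (171, 237, 254), (171, 237, 254), (171, 237, 254), (171, 237, 254), (171, 237, 254), (171, 237, 254), (171, 237, 254)] [ 0.5757 -0.0122  0.1052]
```

Lid stands still. Now the yellow battery: raise, move over it, and re-measure there.

```bash
cat > batt.py <<'E'
import sys
from h import *
HUE=dict(blue=(105,130),green=(45,80),yellow=(20,35))
def find(im,n,guess,fish,z=.0175,rad=70):
    f=im["frame"]; hsv=cv2.cvtColor(f,cv2.COLOR_RGB2HSV); H,S,V=[hsv[:,:,i].astype(int) for i in range(3)]
    u,v=proj(im,[*guess,z],fish)[0]
    lo,hi=HUE[n]; yy,xx=np.mgrid[:420,:560]; near=np.hypot(xx-u,yy-v)<rad
    col=(H>=lo)&(H<=hi)&(S>110)&(V>60)&near
    body=((V>100)&(S<70)&near)|col
    k,l,s,c=cv2.connectedComponentsWithStats(cv2.morphologyEx(body.astype(np.uint8),cv2.MORPH_CLOSE,np.ones((3,3))))
    if not col.any(): print(n,"no colour"); return
    i=np.bincount(l[col]).argmax(); p=np.argwhere(l==i)[:,::-1]
    q=unproj(im,p,z,fish)[:,:2]
    (cx,cy),(w,h),a=cv2.minAreaRect((q*1e4).astype(np.float32))
    e=unproj(im,np.argwhere(col&(l==i))[:,::-1],z,fish)[:,:2].mean(0); C=np.array([cx,cy])/1e4
    print(n,"C",C.round(4),"size",round(w/10,1),round(h/10,1),"longaxis",round((a if w>h else a+90)%180,1),"enddir",np.degrees(np.arctan2(*(e-C)[::-1])).round(1),"px",len(p))
if __name__=="__main__":
    n=sys.argv[1]; g=[float(x) for x in sys.argv[2:4]]
    for c in sys.argv[4:]: im=get_image(c); print(c,end=" "); find(im,n,g,c=="wrist",rad=70 if c=="wrist" else 22)
    print(observe()["position"].round(4))
E
python3 -m crank '[0,0,0,0,0,0.048,0,0,0,0,0,0,0.047,0,0,0,0.0867,-0.021,-0.0271,0,60,0,0,0.0867,-0.021,-0.0271,0,60,0,0,0.0867,-0.021,-0.0271,0,60,0,0,0.0867,-0.021,-0.0271,0,60,0,0,0.0867,-0.021,-0.0271,0,60,0,0,0.0867,-0.021,-0.0271,0,60,0,0,0.0867,-0.021,-0.0271,0,60,0,0,0.0867,-0.021,-0.0271,0,60,0,0,0.0867,-0.021,-0.0271,0,60,0,0,0.0867,-0.021,-0.0271,0,60,0,0,0,0,0,0,60]'
python3 batt.py yellow .3645 -.283 scene wrist
python3 batt.py green .39 .287 top; python3 batt.py blue .531 .313 top
python3 -c "
from h import *
snap('wrist','w9.png')"
```

```text
time_s: 23.25
position: [0.3639, -0.2857, 0.2003]
tool_rot: [[0.584, -0.812, -0.0], [-0.812, -0.584, -0.001], [0.001, 0.001, -1.0]]
ft_force: [1.1, 0.2, 0.3]
grip_width: 0.0517
scene yellow C [ 0.3676 -0.2832] size 62.2 30.2 longaxis 34.5 enddir 32.6 px 184
wrist yellow C [ 0.3648 -0.2853] size 50.3 26.5 longaxis 35.6 enddir 36.6 px 1204
[ 0.3654 -0.2834  0.2003]
top green C [0.3903 0.2868] size 49.6 29.3 longaxis 60.6 enddir 55.9 px 214
[ 0.3658 -0.2829  0.2002]
top blue C [0.5307 0.3117] size 30.7 51.4 longaxis 149.4 enddir -31.5 px 215
[ 0.366  -0.2826  0.2003]
```

View pics/w9.png

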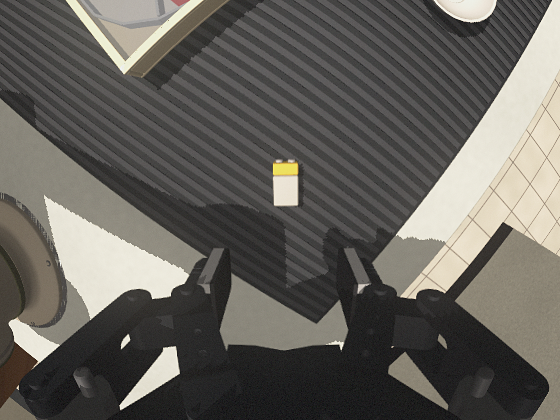

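Wrist view: yellow battery at (286,184), aligned between the jaws. Descend, feel for the mat, then grip.

```bash
python3 -m crank '[0,0,0,-0.0015,-0.002,-0.05,60,0,0,0,0,0,-0.05,60,0,0,0,0,0,-0.05,60,0,0,0,0,0,-0.03,60,0,0,0,0,0,0,60,0,0,0,0,0,0,60]'|grep -E "pos|ft|wid"
python3 -m crank '[0,0,0,0,0,-0.003,60,0,0,0,0,0,0,60]'|grep -E "pos|ft"
python3 -c "
from h import *
snap('wrist','w10.png')"
```

```text
position: [0.3648, -0.285, 0.021]
ft_force: [0.1, -0.1, -0.0]
grip_width: 0.051
position: [0.3647, -0.2856, 0.0185]
ft_force: [-0.6, 0.2, 1.3]
```

View pics/w10.png

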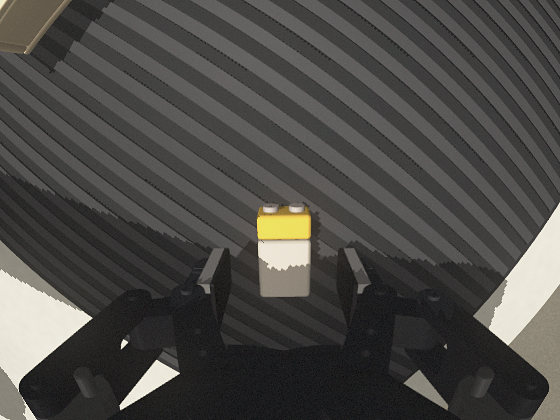

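```bash
python3 -m crank '[0,0,0,0,0,-0.004,60,0,0,0,0,0,0,60,0,0,0,0,0,0,60]'|grep -E "pos|ft"
python3 -m crank '[0,0,0,0,0,-0.003,60,0,0,0,0,0,0,60,0,0,0,0,0,0,60]'|grep -E "pos|ft"
python3 -m crank '[0,0,0,0,0,-0.002,60,0,0,0,0,0,0,60,0,0,0,0,0,0,60]'|grep -E "pos|ft"
```

```text
position: [0.3641, -0.2851, 0.0133]
ft_force: [-0.2, 0.7, 0.4]
position: [0.3641, -0.2851, 0.0102]
ft_force: [0.1, 0.1, -0.8]
position: [0.3641, -0.2851, 0.0082]
ft_force: [-0.0, 0.6, 0.0]
```

```bash
python3 -m crank '[0,0,0,0,0,-0.003,60,0,0,0,0,0,0,60]'|grep -E "pos|ft"
python3 -m crank '[0,0,0,0,0,0,0,0,0,0,0,0,0,0,0,0,0,0,0,0,0,0,0,0,0,0,0,0]' 50|grep -E "pos|ft|wid"
python3 -m crank '[0,0,0,0,0,0.01,0,0,0,0,0,0,0.04,0,0,0,0,0,0,0.05,0,0,0,0,0,0,0.05,0,0,0,0,0,0,0,0]'|grep -E "pos|ft|wid"
python3 batt.py yellow .3645 -.285 scene
```

```text
position: [0.364, -0.285, 0.005]
ft_force: [-1.0, 0.9, 0.4]
position: [0.3642, -0.2852, 0.0055]
ft_force: [0.0, -0.3, 4.6]
grip_width: 0.0246
position: [0.3657, -0.287, 0.1616]
ft_force: [-0.3, -1.1, -2.1]
grip_width: 0.0249
scene yellow no colour
[ 0.3648 -0.2859  0.1584]
```

```bash
python3 -c "
from h import *
im=get_image('wrist');W=np.array(im['world_to_cam']);c=-W[:3,:3].T@W[:3,3];o=observe()
print('cam in tool',o['tool_rot'].T@(c-o['position']),'axis',o['tool_rot'].T@(-W[2,:3]),o['q'])
cv2.imwrite('pics/w11.png',im['frame'][:,:,::-1])
f=im['frame'][230:380,200:380]; print(o['grip_width'])"
```

```text
cam in tool [-1.66828014e-05 -6.95817902e-02 -1.51807681e-01] axis [0.00440991 0.27760509 0.96068516] [-5.27759453e+01  1.69805419e+01  9.42079650e+01 -1.96943115e-04
  6.86834871e+01  1.41883397e+00]
0.02477529966588911
```

View pics/w11.png

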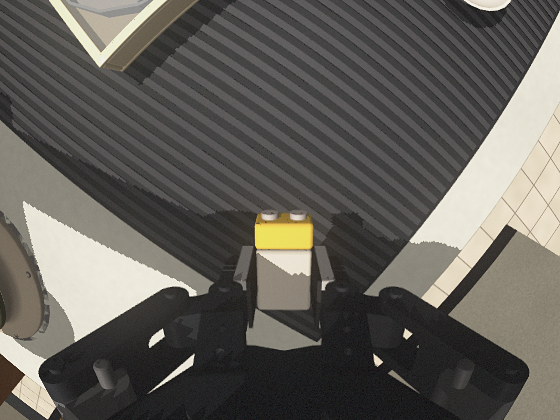

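Yellow is held squarely (battery at (284,265) between the pads). The wrist camera sits well above the lid during placing. Move over the window.

```bash
python3 -m crank '[0,0,-0.0871,0.0199,0.0256,0,0,0,0,-0.0871,0.0199,0.0256,0,0,0,0,-0.0871,0.0199,0.0256,0,0,0,0,-0.0871,0.0199,0.0256,0,0,0,0,-0.0871,0.0199,0.0256,0,0,0,0,-0.0871,0.0199,0.0256,0,0,0,0,-0.0871,0.0199,0.0256,0,0,0,0,-0.0871,0.0199,0.0256,0,0,0,0,-0.0871,0.0199,0.0256,0,0,0,0,-0.0871,0.0199,0.0256,0,0,0,0,0,0,0,0,0,0,0,0,0,0,0,0,0,0,0,0,0,0,0]'
python3 - <<'E'
from h import *
im=snap("wrist","w12.png")
C=np.array([.501,-.0135]);y=np.radians(-14.2);R=np.array([[np.cos(y),-np.sin(y)],[np.sin(y),np.cos(y)]])
f=cv2.imread("pics/w12.png")
def dr(pts,z,col):
    w=np.c_[np.array(pts)@R.T+C,np.full(len(pts),z)]; q=proj(im,w,True).round().astype(int)
    cv2.polylines(f,[q.reshape(-1,1,2)],True,col,1)
a=.108; dr([(a,a),(a,-a),(-a,-a),(-a,a)],.046,(0,0,255))
dr([(.032,.046),(.1,.046),(.1,-.046),(.032,-.046)],.046,(255,0,255))
cv2.imwrite("pics/w12o.png",f)
E
```

```text
time_s: 27.75
position: [0.5623, -0.0296, 0.1544]
tool_rot: [[-0.244, -0.97, -0.002], [-0.97, 0.244, 0.0], [0.0, 0.002, -1.0]]
ft_force: [-0.1, -0.7, 0.2]
grip_width: 0.0248
```

View pics/w12o.png

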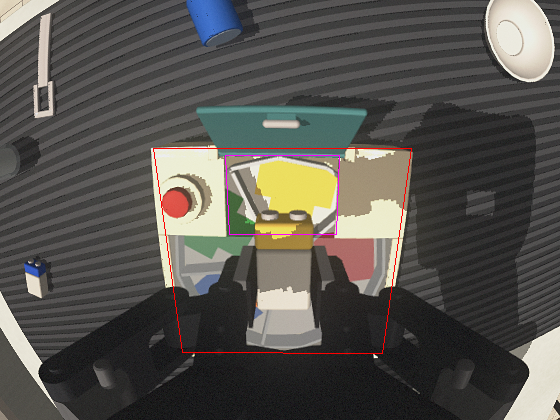

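Overlay agrees with the window to a pixel or two. Lower the battery into the yellow pocket.

```bash
python3 -m crank '[0,0,0,0.0005,0.0005,-0.04,0,0,0,0,0,0,-0.04,0,0,0,0,0,0,-0.02,0,0,0,0,0,0,-0.015,0,0,0,0,0,0,-0.007,0,0,0,0,0,0,-0.004,0,0,0,0,0,0,-0.002,0,0,0,0,0,0,0,0,0,0,0,0,0,0,0]'|grep -E "pos|ft|wid"
python3 -m crank '[0,0,0,0,0,-0.0015,0,0,0,0,0,0,0,0]'|grep -E "pos|ft|wid"
```

```text
position: [0.5639, -0.0287, 0.0279]
ft_force: [-0.2, -0.2, -0.2]
grip_width: 0.0248
position: [0.5637, -0.0286, 0.0259]
ft_force: [0.2, 0.3, -1.1]
grip_width: 0.0247
```

```bash
python3 -m crank '[0,0,0,0,0,-0.0015,0,0,0,0,0,0,0,0]'|grep -E "pos|ft|wid"
python3 -m crank '[0,0,0,0,0,0,45,0,0,0,0,0,0,45,0,0,0,0,0,0,45,0,0,0,0,0,0.02,45,0,0,0,0,0,0.04,45,0,0,0,0,0,0.05,45,0,0,0,0,0,0.03,45,0,0,0,0,0,0,45,0,0,0,0,0,0,45]'|grep -E "pos|ft|wid"
python3 -m crank '[0,0,0,0,0,0,45]'|grep -E "pos|ft|wid"
python3 batt.py yellow .563 -.0292 wrist
python3 batt.py green .39 .287 top;python3 batt.py blue .531 .313 top wrist
```

```text
position: [0.5636, -0.0286, 0.0241]
ft_force: [0.5, 0.0, -0.1]
grip_width: 0.0251
position: [0.5635, -0.0286, 0.1643]
ft_force: [-1.1, -1.6, -0.3]
grip_width: 0.0383
position: [0.563, -0.0285, 0.1629]
ft_force: [-0.5, -0.2, 0.2]
grip_width: 0.0383
wrist yellow C [ 0.5453 -0.0249] size 132.2 101.3 longaxis 76.8 enddir -38.4 px 10430
[ 0.563  -0.0285  0.1628]
top green C [0.3905 0.2867] size 49.6 28.9 longaxis 60.6 enddir 57.8 px 208
[ 0.5631 -0.0285  0.1629]
top blue C [0.5307 0.3117] size 30.7 51.4 longaxis 149.4 enddir -31.5 px 214
wrist blue C [0.5325 0.308 ] size 36.4 60.4 longaxis 146.3 enddir -36.2 px 534
[ 0.5634 -0.0286  0.1633]
```

```bash
python3 -c "
from h import *
snap('wrist','w13.png',(200,100,360,300),1)"
python3 -m crank '[0,0,0.1346,-0.0062,0.0015,0,45,0,0,0.1346,-0.0062,0.0015,0,45,0,0,0.1346,-0.0062,0.0015,0,45,0,0,0.1346,-0.0062,0.0015,0,45,0,0,0.1346,-0.0062,0.0015,0,45,0,0,0.1346,-0.0062,0.0015,0,45,0,0,0.1346,-0.0062,0.0015,0,45,0,0,0.1346,-0.0062,0.0015,0,45,0,0,0.1346,-0.0062,0.0015,0,45,0,0,0.1346,-0.0062,0.0015,0,45,0,0,0.1346,0,0,0,45,0,0,0.1346,0,0,0,45,0,0,0.1346,0,0,0,45,0,0,0.1346,0,0,0,45,0,0,0,0,0,0,45,0,0,0,0,0,0,45,0,0,0,0,0,0,45]'
python3 - <<'E'
from h import *
im=snap("wrist","w14.png",(200,100,360,300),1)
f=im["frame"];hsv=cv2.cvtColor(f,cv2.COLOR_RGB2HSV);H,S,V=[hsv[:,:,i] for i in range(3)]
m=((H>=5)&(H<=15)&(S>170)&(V>60)).astype(np.uint8)
k,l,s,c=cv2.connectedComponentsWithStats(m);i=1+np.argmax(s[1:,4]);p=np.argwhere(l==i)[:,::-1];q=unproj(im,p,.091,True)[:,:2]
print(s[i],cv2.minAreaRect((q*1e3).astype(np.float32)))
E
```

```text
time_s: 32.05
position: [0.5016, -0.0136, 0.1642]
tool_rot: [[0.998, 0.065, -0.0], [0.065, -0.998, 0.0], [-0.0, -0.0, -1.0]]
ft_force: [0.8, -0.6, 0.2]
grip_width: 0.0386
[272 180  24  59 622] ((500.3936767578125, -11.384765625), (43.206809997558594, 13.167383193969727), 87.30561828613281)
```

```bash
python3 -m crank '[0,0,0,-0.0005,0,-0.04,45,0,0,0,0,0,-0.03,45,0,0,0,0,0,-0.018,45,0,0,0,0,0,-0.01,45,0,0,0,0,0,0,45,0,0,0,0,0,0,0,0,0,0,0,0,0,0,0,0,0,0,0,0,0,0,0,0,0,0,0,0]' 40
python3 -m crank '[0,0,-0.1396,0,0,0,0,0,0,-0.1396,0,0,0,0,0,0,-0.1396,0,0,0,0,0,0,-0.1396,0,0,0,0,0,0,-0.1396,0,0,0,0,0,0,-0.1396,0,0,0,0,0,0,-0.1396,0,0,0,0,0,0,-0.1396,0,0,0,0,0,0,-0.1396,0,0,0,0,0,0,0,0,0,0,0,0,0,0,0,0,0,0]'
```

```text
time_s: 33.0
position: [0.5017, -0.0135, 0.0674]
tool_rot: [[0.998, 0.067, 0.002], [0.067, -0.998, -0.0], [0.002, 0.0, -1.0]]
ft_force: [-0.1, 2.2, 7.3]
grip_width: 0.0133
time_s: 34.1
position: [0.4992, -0.012, 0.0673]
tool_rot: [[0.373, -0.928, -0.003], [-0.928, -0.373, 0.003], [-0.004, 0.002, -1.0]]
ft_force: [-10.4, 8.8, 16.1]
grip_width: 0.013
```

```bash
cat > pocket.py <<'E'
from h import *
import sys
C=np.array([.501,-.0135]);y=np.radians(-14.2);R=np.array([[np.cos(y),-np.sin(y)],[np.sin(y),np.cos(y)]])
cam=sys.argv[1] if len(sys.argv)>1 else "wrist"
im=get_image(cam);hsv=cv2.cvtColor(im["frame"],cv2.COLOR_RGB2HSV)
for n,(a,b) in dict(red=(170,180),yellow=(20,35),green=(45,85),blue=(105,130)).items():
    g=np.mgrid[-.108:.108:.002,-.108:.108:.002].reshape(2,-1).T
    q=proj(im,np.c_[g@R.T+C,np.full(len(g),.018)],cam=="wrist").round().astype(int)
    ok=(q[:,0]>=0)&(q[:,0]<560)&(q[:,1]>=0)&(q[:,1]<420); h=np.zeros(len(g),bool)
    h[ok]=[(a<=hsv[v,u,0]<=b) and hsv[v,u,1]>80 for u,v in q[ok]]
    h&=(np.hypot(*g.T)<.094)&(np.hypot(*g.T)>.03)
    if h.any(): m=g[h].mean(0); print(n,h.sum(),"mean(caddy)",m.round(3),"angle",np.degrees(np.arctan2(m[1],m[0])).round(1))
E
python3 -m crank '[0,0,0,0,0,0,45,0,0,0,0,0,0,45,0,0,0,0,0,0,45,0,0,0,0,0,0.03,45,0,0,0,0,0,0.05,45,0,0,0,0,0,0.05,45,0,0,0,0,0,0,45,0,0,0,0,0,0,45]'
python3 pocket.py wrist; python3 pocket.py top; python3 pocket.py scene
python3 batt.py green .39 .287 scene wrist
python3 - <<'E'
from h import *
snap("wrist","w15.png"); snap("scene","s15.png",(200,150,360,290),2)
a,b=cv2.imread("pics/w15.png"),cv2.imread("pics/s15.png"); c=cv2.imread("pics/w13.png")
r=np.zeros((420+280,560,3),np.uint8); r[:420]=a; r[420:,:320]=b; r[420:620,330:490]=c
cv2.imwrite("pics/m15.png",r)
E
```

```text
time_s: 34.9
position: [0.5014, -0.0138, 0.1971]
tool_rot: [[0.372, -0.928, 0.002], [-0.928, -0.372, -0.001], [0.001, -0.002, -1.0]]
ft_force: [0.5, 0.2, -1.7]
grip_width: 0.0387
yellow 427 mean(caddy) [ 0.007 -0.063] angle -83.3
green 832 mean(caddy) [0.065 0.002] angle 1.6
blue 234 mean(caddy) [0.009 0.065] angle 82.5
yellow 157 mean(caddy) [ 0.008 -0.058] angle -82.6
blue 20 mean(caddy) [0.01  0.075] angle 82.3
red 4 mean(caddy) [-0.046 -0.05 ] angle -132.0
yellow 243 mean(caddy) [ 0.001 -0.064] angle -88.8
green 545 mean(caddy) [0.056 0.004] angle 3.7
blue 290 mean(caddy) [0.002 0.061] angle 87.7
scene green C [0.39   0.2853] size 51.3 29.9 longaxis 61.2 enddir 59.0 px 171
wrist green C [0.3889 0.2866] size 47.3 27.5 longaxis 60.2 enddir 59.0 px 495
[ 0.5007 -0.0136  0.1951]
```

View pics/m15.png

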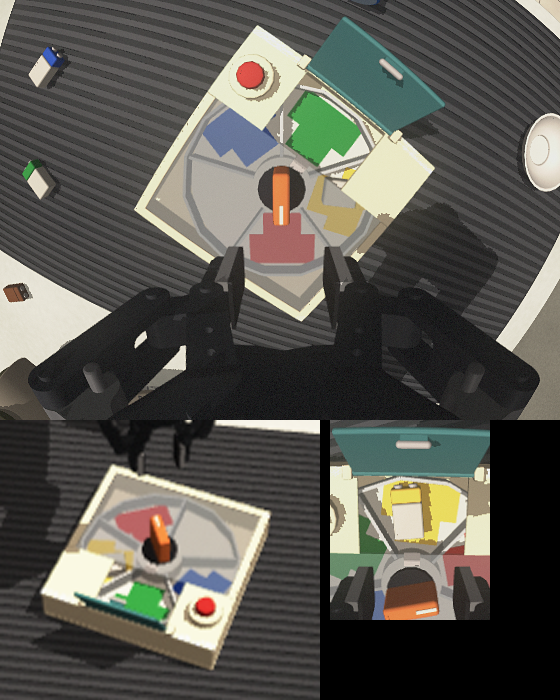

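Lower-right inset: yellow lies flat in the yellow pocket. Main view: green floor is under the opening, at (325,128). Now green.

```bash
python3 -m crank '[0,0,0.0842,-0.0138,0.0375,0,60,0,0,0.0842,-0.0138,0.0375,0,60,0,0,0.0842,-0.0138,0.0375,0,60,0,0,0.0842,-0.0138,0.0375,0,60,0,0,0.0842,-0.0138,0.0375,0,60,0,0,0.0842,-0.0138,0.0375,0,60,0,0,0.0842,-0.0138,0.0375,0,60,0,0,0.0842,-0.0138,0.0375,0,60,0,0,0,0,0,0,60,0,0,0,0,0,0,60,0,0,0,0,0,0,60,0,0,0,0,0,0,60]'
python3 batt.py green .39 .2865 wrist; python3 batt.py blue .531 .311 wrist;python3 batt.py blue .531 .311 scene
```

```text
time_s: 36.45
position: [0.3913, 0.2855, 0.1962]
tool_rot: [[0.869, -0.495, -0.0], [-0.495, -0.869, -0.0], [-0.0, 0.0, -1.0]]
ft_force: [1.0, 0.8, -0.4]
grip_width: 0.0513
wrist green C [0.3908 0.285 ] size 49.9 26.8 longaxis 59.8 enddir 60.4 px 1177
[0.3912 0.2855 0.1962]
wrist blue C [0.5298 0.311 ] size 27.4 51.8 longaxis 151.2 enddir -27.9 px 1161
[0.3912 0.2856 0.1963]
scene blue C [0.5327 0.3105] size 28.9 54.5 longaxis 152.2 enddir -27.3 px 217
[0.3911 0.2857 0.1963]
```

```bash
python3 -m crank '[0,0,0,-0.0007,-0.001,-0.05,60,0,0,0,0,0,-0.05,60,0,0,0,0,0,-0.045,60,0,0,0,0,0,-0.03,60,0,0,0,0,0,-0.012,60,0,0,0,0,0,-0.003,60,0,0,0,0,0,0,60,0,0,0,0,0,0,60,0,0,0,0,0,0,0,0,0,0,0,0,0,0,0,0,0,0,0,0,0,0,0,0,0,0,0,0]' 50|grep -E "pos|ft|wid"
python3 -m crank '[0,0,0,0,0,0.01,0,0,0,0,0,0,0.04,0,0,0,0,0,0,0.05,0,0,0,0,0,0,0.05,0,0,0,0,0,0,0,0,0,0,0,0,0,0,0]'|grep -E "pos|ft|wid"
python3 batt.py green .39 .2865 scene
```

```text
position: [0.3904, 0.2855, 0.0073]
ft_force: [-0.9, -1.3, 7.3]
grip_width: 0.0243
position: [0.39, 0.2854, 0.1575]
ft_force: [-0.4, -0.7, -0.8]
grip_width: 0.0248
scene green no colour
[0.3895 0.2852 0.1561]
```

```bash
python3 -m crank '[0,0,-0.13,0.0175,-0.0315,0,0,0,0,-0.13,0.0175,-0.0315,0,0,0,0,-0.13,0.0175,-0.0315,0,0,0,0,-0.13,0.0175,-0.0315,0,0,0,0,-0.13,0.0175,-0.0315,0,0,0,0,-0.13,0.0175,-0.0315,0,0,0,0,-0.13,0.0175,-0.0315,0,0,0,0,-0.13,0.0175,-0.0315,0,0,0,0,-0.13,0.0175,-0.0315,0,0,0,0,-0.13,0.0175,-0.0315,0,0,0,0,0,0,0,0,0,0,0,0,0,0,0,0,0,0,0,0,0,0,0,0,0,0,0,0,0,0]'
python3 - <<'E'
from h import *
im=snap("wrist","w16.png"); a=cv2.imread("pics/w16.png"); b=cv2.imread("pics/w12.png")
f=im["frame"];hsv=cv2.cvtColor(f,cv2.COLOR_RGB2HSV);m=(hsv[:,:,0]>45)&(hsv[:,:,0]<85)&(hsv[:,:,1]>110);m[:205]=0;m[260:]=0;m[:,:240]=0;m[:,330:]=0
p=np.argwhere(m)[:,::-1];print("green end px",p.min(0),p.max(0),p.mean(0))
E
```

```text
time_s: 39.85
position: [0.5644, -0.0286, 0.156]
tool_rot: [[-0.24, -0.971, -0.001], [-0.971, 0.24, 0.0], [-0.0, 0.001, -1.0]]
ft_force: [-0.2, -0.2, -0.9]
grip_width: 0.0246
green end px [255 205] [311 249] [282.60806553 230.90233144]
```

```bash
python3 -m crank '[0,0,0,0.001,-0.0008,-0.04,0,0,0,0,0,0,-0.04,0,0,0,0,0,0,-0.025,0,0,0,0,0,0,-0.015,0,0,0,0,0,0,-0.004,0,0,0,0,0,0,0,0,0,0,0,0,0,0,0]'|grep -E "pos|ft|wid"
python3 -m crank '[0,0,0,0,0,-0.003,0,0,0,0,0,0,0,0]'|grep -E "pos|ft"
python3 -m crank '[0,0,0,0,0,-0.003,0,0,0,0,0,0,0,0]'|grep -E "pos|ft"
```

```text
position: [0.5665, -0.0303, 0.0333]
ft_force: [0.0, -0.3, -0.7]
grip_width: 0.0245
position: [0.5661, -0.0304, 0.0296]
ft_force: [-0.8, 0.3, -0.2]
position: [0.5659, -0.0304, 0.0261]
ft_force: [-0.9, 0.1, -1.1]
```

No body contact. Release, lift out and check; then on to the knob for blue.

```bash
python3 -m crank '[0,0,0,0,0,-0.001,0,0,0,0,0,0,0,45,0,0,0,0,0,0,45,0,0,0,0,0,0,45,0,0,0,0,0,0.02,45,0,0,0,0,0,0.04,45,0,0,0,0,0,0.05,45,0,0,0,0,0,0.03,45,0,0,0,0,0,0,45,0,0,0,0,0,0,45]'|grep -E "pos|ft|wid"
python3 - <<'E'
from h import *
im=snap("wrist","w17.png",(200,100,360,300),1)
f=im["frame"];hsv=cv2.cvtColor(f,cv2.COLOR_RGB2HSV).astype(int);u0,v0=200,100
# white body top of the battery around expected place
exp=proj(im,np.array([[.5655,-.0298,.0355]]),True);print("exp centre px",exp)
m=((hsv[:,:,2]>170)&(hsv[:,:,1]<40)).astype(np.uint8)
k,l,s,c=cv2.connectedComponentsWithStats(m);x,y=exp[0].round().astype(int)
print(f[y,x],[tuple(s[i]) for i in range(1,k) if s[i][4]>80 and abs(c[i][0]-x)<60 and abs(c[i][1]-y)<60])
E
python3 batt.py blue .531 .311 top wrist
```

```text
position: [0.5659, -0.0304, 0.1653]
ft_force: [0.3, -0.1, 0.0]
grip_width: 0.0385
exp centre px [[282.34283422 193.26174237]]
[231 223 207] [(np.int32(231), np.int32(162), np.int32(105), np.int32(62), np.int32(952)), (np.int32(269), np.int32(185), np.int32(29), np.int32(35), np.int32(960)), (np.int32(304), np.int32(196), np.int32(31), np.int32(38), np.int32(236)), (np.int32(233), np.int32(206), np.int32(21), np.int32(27), np.int32(100))]
top blue C [0.5307 0.3117] size 30.7 51.4 longaxis 149.4 enddir -31.5 px 214
wrist blue C [0.532  0.3084] size 36.6 60.1 longaxis 146.5 enddir -35.8 px 528
[ 0.5654 -0.0303  0.1638]
```

```bash
python3 -m crank '[0,0,0.1256,-0.013,0.0035,0,45,0,0,0.1256,-0.013,0.0035,0,45,0,0,0.1256,-0.013,0.0035,0,45,0,0,0.1256,-0.013,0.0035,0,45,0,0,0.1256,-0.0134,0.0035,0,45,0,0,0,0,0,0,45,0,0,0,0,0,-0.04,45,0,0,0,0,0,-0.03,45,0,0,0,0,0,-0.015,45,0,0,0,0,0,-0.009,45,0,0,0,0,0,0,45,0,0,0,0,0,0,0,0,0,0,0,0,0,0,0,0,0,0,0,0,0,0,0,0,0,0,0,0]' 40
python3 -m crank '[0,0,-0.1396,0,0,0,0,0,0,-0.1396,0,0,0,0,0,0,-0.1396,0,0,0,0,0,0,-0.1396,0,0,0,0,0,0,-0.1396,0,0,0,0,0,0,-0.1396,0,0,0,0,0,0,-0.1396,0,0,0,0,0,0,-0.1396,0,0,0,0,0,0,-0.1396,0,0,0,0,0,0,0,0,0,0,0,0,0,0,0,0,0,0]'
python3 -m crank '[0,0,0,0,0,0,45,0,0,0,0,0,0,45,0,0,0,0,0,0,45,0,0,0,0,0,0.03,45,0,0,0,0,0,0.05,45,0,0,0,0,0,0.05,45,0,0,0,0,0,0,45,0,0,0,0,0,0,45]'
python3 pocket.py wrist; python3 pocket.py scene
python3 batt.py blue .531 .311 scene wrist; python3 -c "
from h import *
print(observe()['q'])"
```

```text
time_s: 43.65
position: [0.5005, -0.0114, 0.0722]
tool_rot: [[0.374, -0.928, 0.001], [-0.928, -0.374, 0.002], [-0.002, -0.002, -1.0]]
ft_force: [-0.8, 8.8, 3.5]
grip_width: 0.0126
time_s: 44.75
position: [0.5008, -0.0102, 0.0722]
tool_rot: [[-0.767, -0.642, 0.001], [-0.642, 0.767, 0.005], [-0.004, 0.003, -1.0]]
ft_force: [1.1, 16.8, 2.6]
grip_width: 0.0129
time_s: 45.55
position: [0.5008, -0.0132, 0.2023]
tool_rot: [[-0.767, -0.642, 0.002], [-0.642, 0.767, -0.001], [-0.001, -0.002, -1.0]]
ft_force: [-0.2, -0.2, -1.5]
grip_width: 0.0385
red 26 mean(caddy) [-0.037  0.049] angle 127.4
yellow 554 mean(caddy) [-0.06  -0.035] angle -149.9
green 21 mean(caddy) [ 0.033 -0.039] angle -49.3
blue 839 mean(caddy) [0.065 0.002] angle 2.1
yellow 273 mean(caddy) [-0.068 -0.042] angle -148.3
green 135 mean(caddy) [ 0.024 -0.045] angle -61.8
blue 498 mean(caddy) [0.054 0.004] angle 4.7
scene blue C [0.5327 0.3105] size 28.9 54.5 longaxis 152.2 enddir -27.3 px 217
wrist blue no colour
[ 0.5001 -0.0129  0.2001]
[-1.50630941e+01  1.80649491e+01  8.43545379e+01 -3.96862865e-03
  7.77308556e+01  1.24971925e+02]
```

```bash
python3 -m crank '[0,0,0.0461,0.0037,0.0404,0,60,0,0,0.0461,0.0037,0.0404,0,60,0,0,0.0461,0.0037,0.0404,0,60,0,0,0.0461,0.0037,0.0404,0,60,0,0,0.0461,0.0037,0.0404,0,60,0,0,0.0461,0.0037,0.0404,0,60,0,0,0.0461,0.0037,0.0404,0,60,0,0,0.0461,0.0037,0.0404,0,60,0,0,0,0,0,0,60,0,0,0,0,0,0,60,0,0,0,0,0,0,60,0,0,0,0,0,0,60]'
python3 batt.py blue .531 .311 wrist scene
```

```text
time_s: 46.95
position: [0.5304, 0.3092, 0.2012]
tool_rot: [[-0.485, -0.875, -0.0], [-0.875, 0.485, -0.0], [0.001, 0.0, -1.0]]
ft_force: [-0.3, -0.4, -0.3]
grip_width: 0.0517
wrist blue C [0.5306 0.3107] size 26.6 50.5 longaxis 151.4 enddir -28.2 px 1169
scene blue C [0.5327 0.3105] size 28.9 54.5 longaxis 152.2 enddir -27.4 px 217
[0.5304 0.3094 0.2014]
```

```bash
python3 -m crank '[0,0,0,-0.0003,0.0013,-0.05,60,0,0,0,0,0,-0.05,60,0,0,0,0,0,-0.05,60,0,0,0,0,0,-0.03,60,0,0,0,0,0,-0.011,60,0,0,0,0,0,-0.003,60,0,0,0,0,0,0,60,0,0,0,0,0,0,60,0,0,0,0,0,0,0,0,0,0,0,0,0,0,0,0,0,0,0,0,0,0,0,0,0,0,0,0]' 50|grep -E "pos|ft|wid"
python3 -m crank '[0,0,0,0,0,0.01,0,0,0,0,0,0,0.04,0,0,0,0,0,0,0.05,0,0,0,0,0,0,0.05,0,0,0,0,0,0,0,0,0,0,0,0,0,0,0]'|grep -E "pos|ft|wid"
python3 batt.py blue .531 .311 scene
```

```text
position: [0.5305, 0.3118, 0.0087]
ft_force: [-0.7, -1.2, 6.0]
grip_width: 0.0244
position: [0.5301, 0.3117, 0.1589]
ft_force: [1.3, -0.2, -1.3]
grip_width: 0.0248
scene blue no colour
[0.5295 0.3114 0.1572]
```

```bash
python3 -m crank '[0,0,0.0287,0.0039,-0.0379,0,0,0,0,0.0287,0.0039,-0.0379,0,0,0,0,0.0287,0.0039,-0.0379,0,0,0,0,0.0287,0.0039,-0.0379,0,0,0,0,0.0287,0.0039,-0.0379,0,0,0,0,0.0287,0.0039,-0.0379,0,0,0,0,0.0287,0.0039,-0.0379,0,0,0,0,0.0287,0.0039,-0.0379,0,0,0,0,0.0287,0.0039,-0.0379,0,0,0,0,0,0,0,0,0,0,0,0,0,0,0,0,0,0,0,0,0,0,0,0,0,0,0,0,0,0]'
python3 - <<'E'
from h import *
im=snap("wrist","w18.png")
f=im["frame"];hsv=cv2.cvtColor(f,cv2.COLOR_RGB2HSV);m=(hsv[:,:,0]>105)&(hsv[:,:,0]<130)&(hsv[:,:,1]>110);m[:205]=0;m[260:]=0;m[:,:240]=0;m[:,330:]=0
p=np.argwhere(m)[:,::-1];print("blue end px",p.min(0),p.max(0),p.mean(0)); print(observe()["position"])
E
```

```text
time_s: 50.2
position: [0.5648, -0.0283, 0.157]
tool_rot: [[-0.242, -0.97, -0.001], [-0.97, 0.242, 0.0], [-0.0, 0.001, -1.0]]
ft_force: [0.8, 0.4, -0.9]
grip_width: 0.0248
blue end px [255 205] [311 245] [283.05005754 228.53394707]
[ 0.56485175 -0.0283659   0.15714065]
```

```bash
python3 -m crank '[0,0,0,0.0005,-0.001,-0.04,0,0,0,0,0,0,-0.04,0,0,0,0,0,0,-0.025,0,0,0,0,0,0,-0.014,0,0,0,0,0,0,-0.004,0,0,0,0,0,0,0,0,0,0,0,0,0,0,0]'|grep -E "pos|ft|wid"
python3 -m crank '[0,0,0,0,0,-0.003,0,0,0,0,0,0,0,0]'|grep -E "pos|ft"
python3 -m crank '[0,0,0,0,0,-0.0025,0,0,0,0,0,0,0,0]'|grep -E "pos|ft"
```

```text
position: [0.566, -0.0303, 0.0353]
ft_force: [-0.6, 0.4, 0.1]
grip_width: 0.0245
position: [0.5656, -0.0305, 0.0316]
ft_force: [0.2, 0.4, -1.0]
position: [0.5654, -0.0305, 0.0287]
ft_force: [1.1, 0.7, -0.9]
```

```bash
python3 -m crank '[0,0,0,0,0,-0.001,0,0,0,0,0,0,0,45,0,0,0,0,0,0,45,0,0,0,0,0,0,45,0,0,0,0,0,0.02,45,0,0,0,0,0,0.04,45,0,0,0,0,0,0.05,45,0,0,0,0,0,0.038,45,0,0,0,0,0,0,45,0,0,0,0,0,0,0]'|grep -E "pos|ft|wid"
python3 - <<'E'
from h import *
im=snap("wrist","w19.png",(200,100,360,300),1)
f=im["frame"];hsv=cv2.cvtColor(f,cv2.COLOR_RGB2HSV).astype(int)
exp=proj(im,np.array([[.5655,-.0298,.0355]]),True);print("exp centre px",exp)
m=((hsv[:,:,2]>170)&(hsv[:,:,1]<40)).astype(np.uint8)
k,l,s,c=cv2.connectedComponentsWithStats(m);x,y=exp[0].round().astype(int)
print(f[y,x],[tuple(map(int,s[i])) for i in range(1,k) if s[i][4]>80 and abs(c[i][0]-x)<40 and abs(c[i][1]-y)<40])
a=[cv2.imread(f"pics/w{i}.png") for i in (13,17,19)]; snap("top","t19.png",(90,60,450,310),1.4)
r=np.zeros((350+300,760,3),np.uint8); t=cv2.imread("pics/t19.png"); r[:t.shape[0],:t.shape[1]]=t[:350]
for i,b in enumerate(a): r[350:650,i*250:i*250+240]=cv2.resize(b,(240,300))
cv2.imwrite("pics/m19.png",r[:600])
E
python3 pocket.py scene; python3 lids.py
```

```text
position: [0.5655, -0.0305, 0.1761]
ft_force: [-0.1, -0.2, -1.2]
grip_width: 0.0249
exp centre px [[282.14380104 190.10857903]]
[231 223 207] [(233, 160, 101, 60, 905), (270, 181, 28, 34, 890), (304, 193, 29, 36, 233), (234, 201, 22, 27, 101)]
yellow 162 mean(caddy) [-0.065 -0.038] angle -149.9
green 125 mean(caddy) [ 0.023 -0.047] angle -63.9
blue 247 mean(caddy) [0.058 0.013] angle 12.1
[(176, 237, 254), (176, 237, 254), (176, 237, 254), (176, 237, 254), (176, 237, 254), (176, 237, 254), (176, 237, 254), (176, 237, 254), (175, 237, 254), (176, 237, 254), (176, 237, 254), (176, 237, 254)] [ 0.5655 -0.0305  0.1758]
```

View pics/m19.png

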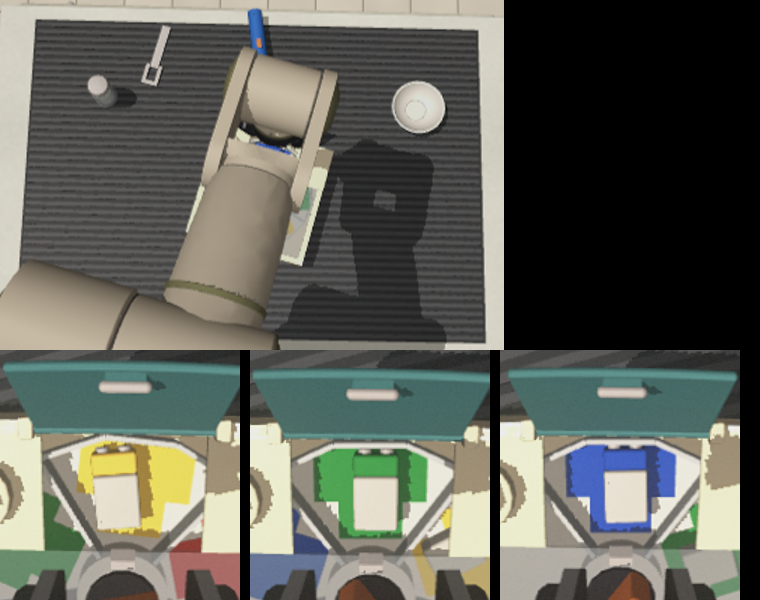

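All three batteries lie flat in their own colours. Next I bring the shut fingers over the lid and down behind it.

```bash
python3 -m crank '[0,0,0,0,0,0,0,0,0,0,0,0,0,0,0,0,0,0.0263,-0.0067,0,0,0,0,0,0.0263,-0.0067,0,0,0,0,0,0.0263,-0.0067,0,0,0,0,0,0.0263,-0.0067,0,0,0,0,0,0,0,0,0,0,0,0,0,0,-0.035,0,0,0,0,0,0,-0.034,0,0,0,0,0,0,0,0]'
python3 lid.py
python3 -m crank '[0,0,0,-0.0097,0.0024,0,0,0,0,0,-0.0097,0.0024,0,0,0,0,0,-0.0097,0.0024,0,0,0,0,0,-0.0097,0.0024,0,0,0,0,0,0,0,0,0]'|grep -E "pos|ft"
python3 lid.py
```

```text
time_s: 54.1
position: [0.668, -0.0566, 0.1023]
tool_rot: [[-0.243, -0.97, -0.009], [-0.97, 0.243, 0.002], [-0.0, 0.009, -1.0]]
ft_force: [-0.8, -0.5, -0.6]
grip_width: 0.0001
teal 25 [273 249] [281 254]
red 63 [298 239] [306 247]
position: [0.632, -0.0476, 0.1096]
ft_force: [0.4, -0.5, 0.8]
teal 285 [240 231] [281 254]
red 63 [298 239] [306 247]
```

```bash
python3 -m crank '[0,0,0,-0.0085,0.0021,0,0,0,0,0,-0.0085,0.0021,0,0,0,0,0,-0.0097,0.0025,0,0,0,0,0,-0.0097,0.0025,0,0,0,0,0,0,0,0,0]'|grep -E "pos|ft"; python3 lid.py
python3 -m crank '[0,0,0,-0.0092,0.0023,-0.004,0,0,0,0,-0.0092,0.0023,-0.005,0,0,0,0,0,0,0,0]'|grep -E "pos|ft"; python3 lid.py
python3 -m crank '[0,0,0,-0.0055,0.0014,-0.005,0,0,0,0,-0.0055,0.0014,-0.006,0,0,0,0,-0.0055,0.0014,-0.006,0,0,0,0,0,0,0,0]'|grep -E "pos|ft"; python3 lid.py
```

```text
position: [0.5946, -0.0382, 0.1072]
ft_force: [1.1, -0.5, 1.1]
teal 891 [244 218] [286 254]
red 63 [298 239] [306 247]
position: [0.5767, -0.0338, 0.0976]
ft_force: [1.2, -0.4, 0.5]
teal 1088 [244 215] [289 254]
red 63 [298 239] [306 247]
position: [0.5597, -0.0295, 0.0799]
ft_force: [0.1, 0.1, 2.5]
teal 1174 [244 213] [292 254]
red 63 [298 239] [306 247]
```

```bash
python3 -m crank '[0,0,0,-0.004,0.001,-0.005,0,0,0,0,-0.004,0.001,-0.005,0,0,0,0,0,0,0,0]'|grep -E "pos|ft"; python3 lid.py
python3 -m crank '[0,0,0,0,0,-0.003,0,0,0,0,0,0,0,0]'|grep -E "pos|ft"
python3 -m crank '[0,0,0,0,0,-0.003,0,0,0,0,0,0,0,0]'|grep -E "pos|ft"; python3 lid.py
```

```text
position: [0.5519, -0.0276, 0.0701]
ft_force: [1.1, 0.1, 2.3]
teal 1166 [244 214] [292 254]
red 63 [298 239] [306 247]
position: [0.5523, -0.0276, 0.0675]
ft_force: [-0.1, 0.0, 3.0]
position: [0.5525, -0.0277, 0.0645]
ft_force: [0.2, 0.6, 3.0]
teal 1106 [244 215] [292 254]
red 63 [298 239] [306 247]
```

```bash
python3 -m crank '[0,0,0,0,0,-0.004,0,0,0,0,0,0,0,0]'|grep -E "pos|ft"
python3 -m crank '[0,0,0,0,0,-0.004,0,0,0,0,0,0,0,0]'|grep -E "pos|ft"; python3 lid.py
python3 -m crank '[0,0,0,0,0,-0.003,0,0,0,0,0,0,0,0]'|grep -E "pos|ft"; python3 lid.py
```

```text
position: [0.5526, -0.0277, 0.0604]
ft_force: [-1.2, 0.3, 3.5]
position: [0.5525, -0.0277, 0.0564]
ft_force: [0.1, 0.5, 3.2]
teal 1027 [244 217] [293 254]
red 61 [298 239] [306 247]
position: [0.5524, -0.0276, 0.0536]
ft_force: [-1.5, 0.0, 2.8]
teal 1000 [244 217] [293 254]
red 56 [298 240] [306 247]
```

```bash
python3 -m crank '[0,0,0,0,0,-0.002,0,0,0,0,0,0,0,0]'|grep -E "pos|ft"; python3 lid.py
python3 -m crank '[0,0,0,0,0,-0.001,0,0,0,0,0,0,0,0]'|grep -E "pos|ft"
python3 -m crank '[0,0,0,0,0,-0.001,0,0,0,0,0,0,0,0]'|grep -E "pos|ft"; python3 lid.py
```

```text
position: [0.5525, -0.0277, 0.0516]
ft_force: [-1.2, -1.0, 1.8]
teal 971 [244 218] [293 254]
red 56 [298 240] [306 247]
position: [0.5525, -0.0277, 0.0507]
ft_force: [-2.2, 0.9, 2.3]
position: [0.5526, -0.0277, 0.0497]
ft_force: [-2.2, 0.8, 2.7]
teal 954 [244 219] [292 254]
red 58 [298 239] [306 247]
```

```bash
python3 -m crank '[0,0,0,0,0,-0.001,0,0,0,0,0,0,0,0]'|grep -E "pos|ft"
python3 -m crank '[0,0,0,0,0,-0.001,0,0,0,0,0,0,0,0]'|grep -E "pos|ft"; python3 lid.py
python3 -m crank '[0,0,0,0,0,-0.001,0,0,0,0,0,0,0,0]'|grep -E "pos|ft"; python3 lid.py
```

```text
position: [0.5526, -0.0277, 0.0489]
ft_force: [-2.4, 0.9, 4.1]
position: [0.5527, -0.0278, 0.0488]
ft_force: [-5.3, 0.4, 11.2]
teal 942 [244 219] [293 254]
red 63 [298 239] [306 247]
position: [0.5527, -0.0277, 0.0486]
ft_force: [-8.4, 1.7, 19.6]
teal 941 [244 219] [293 254]
red 63 [298 239] [306 247]
```

Firm stop felt (11–20 N), so the lid should be fully down. Ease off slowly and watch whether it stays.

```bash
python3 -m crank '[0,0,0,0,0,0.001,0,0,0,0,0,0,0.001,0,0,0,0,0,0,0.002,0,0,0,0,0,0,0.004,0,0,0,0,0,0,0.006,0,0,0,0,0,0,0,0]'|grep -E "pos|ft"; python3 lid.py
python3 -m crank '[0,0,0,0,0,0.03,0,0,0,0,0,0,0.05,0,0,0,0,0,0,0.05,0,0,0,0,0,0,0,0,0,0,0,0,0,0,0]'; python3 lid.py
python3 pocket.py scene; python3 pocket.py wrist
```

```text
position: [0.5532, -0.0279, 0.0616]
ft_force: [0.6, 0.0, -0.0]
teal 994 [244 218] [292 254]
red 63 [298 239] [306 247]
time_s: 60.1
position: [0.5528, -0.0277, 0.1914]
tool_rot: [[-0.243, -0.97, 0.002], [-0.97, 0.243, -0.001], [0.0, -0.002, -1.0]]
ft_force: [0.3, -0.2, -0.4]
grip_width: -0.0002
teal 1095 [244 218] [293 254]
red 63 [298 239] [306 247]
yellow 326 mean(caddy) [-0.069 -0.04 ] angle -150.1
green 114 mean(caddy) [ 0.026 -0.033] angle -52.0
red 10 mean(caddy) [-0.052  0.047] angle 138.0
yellow 152 mean(caddy) [-0.056 -0.059] angle -133.5
green 325 mean(caddy) [0.052 0.011] angle 11.9
```

```bash
python3 -m crank '[0,0,0,-0.01,0.0025,0.045,0,0,0,0,-0.03,0.008,0,0,0,0,0,-0.03,0.008,0,0,0,0,0,0,0,0,0,0,0,0,0,0,0,0,0,0,0,0,0,0,0,0,0,0,0,0,0,0,0,0,0,0,0,0,0]'|grep -E "pos|time"
python3 - <<'E'
from h import *
C=np.array([.501,-.0135]);y=np.radians(-14.2);R=np.array([[np.cos(y),-np.sin(y)],[np.sin(y),np.cos(y)]])
im=snap("wrist","w20.png");hsv=cv2.cvtColor(im["frame"],cv2.COLOR_RGB2HSV);H,S,V=[hsv[:,:,i] for i in range(3)]
def big(m):
    k,l,s,c=cv2.connectedComponentsWithStats(m.astype(np.uint8));i=1+np.argmax(s[1:,4]);return np.argwhere(l==i)[:,::-1]
p=big((H>80)&(H<96)&(S>90)); q=(unproj(im,p,.052,True)[:,:2]-C)@R
print("lid caddy rect",cv2.minAreaRect((q*1e3).astype(np.float32)),"expect centre (66,0) 76x98")
p=big((H>=4)&(H<=15)&(S>170)&(V>60)); q=unproj(im,p,.091,True)[:,:2]
print("knob",cv2.minAreaRect((q*1e3).astype(np.float32)))
E
python3 lids.py
```

```text
time_s: 61.05
position: [0.4831, -0.0094, 0.2354]
lid caddy rect ((104.38816833496094, -25.028121948242188), (2.1126372814178467, 11.106209754943848), 1.327470064163208) expect centre (66,0) 76x98
knob ((500.25311279296875, -10.759593963623047), (13.390459060668945, 42.636539459228516), 39.11827087402344)
[(1095, 218, 254), (1092, 218, 254), (1094, 218, 254), (1094, 218, 254), (1094, 218, 254), (1091, 218, 254), (1093, 218, 254), (1093, 218, 254), (1092, 218, 254), (1095, 218, 254), (1093, 218, 254), (1095, 218, 254)] [ 0.4826 -0.0092  0.2358]
```

Run:
```python
from h import *
C=np.array([.501,-.0135]);y=np.radians(-14.2);R=np.array([[np.cos(y),-np.sin(y)],[np.sin(y),np.cos(y)]])
im=get_image("scene");hsv=cv2.cvtColor(im["frame"],cv2.COLOR_RGB2HSV);H,S,V=[hsv[:,:,i] for i in range(3)]
def lidpoly(t):
    P=[]
    for s,yy in((0,.049),(0,-.049),(.076,-.049),(.076,.049)):
        x=.104-s*np.cos(t)+.003*np.sin(t); z=.049+s*np.sin(t)+.003*np.cos(t); P.append([*(np.array([x,yy])@R.T+C),z])
    return proj(im,P)
ref=cv2.imread("pics/scene1.png")[:,:,::-1]
for nm,f in(("start",ref),("now",im["frame"])):
    h=cv2.cvtColor(np.ascontiguousarray(f),cv2.COLOR_RGB2HSV); m=((h[:,:,0]>78)&(h[:,:,0]<98)&(h[:,:,1]>80)); m[:200]=0;m[270:]=0;m[:,:220]=0;m[:,310:]=0
    r=[]
    for t in np.arange(-.05,.4,.025):
        q=np.zeros((420,560),np.uint8);cv2.fillPoly(q,[lidpoly(t).round().astype(int)],1); r.append((round((q.astype(bool)&m).sum()/(q.astype(bool)|m).sum(),3),round(t,3)))
    print(nm,m.sum(),sorted(r)[-3:])
w=get_image("wrist");print("wrist px of lid",proj(w,[[*(np.array([.028,0])@R.T+C),.052],[*(np.array([.1,0])@R.T+C),.052]],True).round(), w["frame"][tuple(proj(w,[[*(np.array([.06,0])@R.T+C),.052]],True).round().astype(int)[0][::-1])])
```

```text
start 1108 [(np.float64(0.908), np.float64(0.025)), (np.float64(0.919), np.float64(-0.05)), (np.float64(0.919), np.float64(-0.025))]
now 1109 [(np.float64(0.909), np.float64(0.025)), (np.float64(0.916), np.float64(-0.05)), (np.float64(0.916), np.float64(-0.025))]
wrist px of lid [[283. 135.]
 [283.  66.]] [105 157 153]
```

The lid's picture is the same as at the start (1109 teal pixels against 1108, same best fit). The knob bar is at 129.1°, within 1° of its click position. The arm is clear, so I'm handing in.

```bash
python3 -c "
from rig import *
close_job(); print(observe()['time_s'])"
```

```text
the job is handed in; nothing more can be done
the job is handed in; nothing more can be done
```

The job is done and handed in, at about 61 s of the 210 s allowed. I pressed the red button and steadied the lid with the fingers. The yellow, green and blue batteries went into their own pockets, with the knob turned before green and before blue, and then I shut the lid. I saw no red battery anywhere on the mat, and I left the brown look-alike alone.

**Last checks**
- **Batteries:** pictures taken through the window showed each one lying flat on its own colour.
- **Knob:** the bar measured 129.1°, against about 129.8° expected for a click position.
- **Lid:** it stayed down after I let go, and its outline in the scene picture matches the shut lid at the start (1109 teal pixels against 1108).

**What went wrong or disagreed**
- **Button:** the first press was too shallow and the lid stayed shut. The fingertips reached about 15 mm less far than the stated geometry, so I pressed deeper. The freed lid leaned on the gripper until I lifted away.
- **Steadying:** the lid rocked again after my first attempt, so I did it a second time with a very slow withdrawal. It then stood still.
- **Shutting force:** the final push on the lid reached about 20 N, above the 5 to 10 N suggested.
- **Lid check:** the wrist-camera measurement of the shut lid failed, so I relied on the scene camera for that.
- **Other objects:** I did not measure them at the end. The last top picture, taken before I shut the lid, showed the shaker, opener, dish and torch about where they started.

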